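Put the finished copper coffee service together

ROBOT

A 7-joint arm with a two-finger parallel gripper is mounted at the origin on the work surface. World frame = base frame: x ahead of the robot, y to its left, z up, the work surface at z = 0. Lengths are in m, angles in rad, forces in N, time in s.
With the tool pointing down it reaches from about 0.4 to 0.875 m from the base axis. Payload 19.3 kg.
Tool frame: the origin (TCP) lies at the very end of the fingers, on their centre line; the grasp point (between the pads) lies 19 mm behind it; z points along the fingers, y is the line along which they close (so a half turn about z gives the same grasp; the last joint's range is limited). The gripper opens to 85 mm and grips with 20 to 120 N. Pads are 22 mm wide; open, the fingers measure 114 mm over their backs; the gripper's body (76 mm by 85 mm) begins 54 mm behind the grasp point. The pads swing forward as they close: fully open they stand 13 mm farther back than shut.
Start: joints at [-1.33, 0.521, -0.036, 1.599, 0.021, 1.021, -0.113], TCP at [0.191, 0.595, 0.208] pointing down, gripper open.
Joint ranges: [-2.91, 2.91], [-0.3, 2.13], [-1.5, 1.42], [0.17, 2.43], [-1.26, 4.41], [0.16, 1.93], [-2.52, 2.52]. Speed limits (rad/s): [1.89, 1.89, 2.39, 2.39, 3.01, 3.01, 3.01].

INTERFACE

Orientations are given as [roll, pitch, yaw] about the fixed x, y, z axes, in that order (R = Rz(yaw) Ry(pitch) Rx(roll)).
In Python, from workcell import bot gives the robot as it stands.
- The arm moves only by the shell command python3 -m crank 'ROWS' [FORCE]. ROWS is a JSON object of lists of equal length, an entry for each row: "travel": the shift along the world's x, y, z in cm, a list of three; "turn": the turn, a rotation vector about the world's x, y, z in degrees, a list of three; "gripper": the closure, from 0 (fully open) to 1 (shut). A call has exactly 5 rows; each row is the pose to reach, as a shift and turn from the pose commanded when the call began; what a row does not reach only later rows make up. A row lasts 1/10 s, in which the tool goes at most 50 mm and 8.59 degrees, less where a joint would pass 70% of its speed; a pose out of reach is approached as far as the arm can. A call with a gripper value outside its range is refused whole. The fingers move at their own pace and stop on an object; FORCE is the grip in N (left out, the last holds). Time passes only in rows, so rows that repeat a pose let the fingers close, or fill a call up. It gives the time, the measured TCP pose, the force, the opening and the grip force at its end, in the units of the state.
- bot.observe(): the state, without advancing time (a new reading comes with each control period).
- bot.grab_frame(name): name is "scene" or "top" or "wrist"; returns a dict with "pixels" (480x640x3 uint8, red, green, blue), "fx", "fy", "cx", "cy" (pixels), "extrinsics" (4x4, takes a point from world to camera coordinates). Camera axes: x right, y down, z forward; pixel columns grow to the right and rows downward; lengths in m; the calibration is good to about 2 mm. A picture is of the moment at which its call begins. There is no depth.
- bot.job_done(): hands the job in; it is judged then, once.
The state is a dict: "clock": time; "qpos": joint angles; "qd": joint speeds; "joint_efforts": joint torques, N m; "position": TCP position; "tool_rot": TCP orientation; "force": force on the tool from outside, world axes, zero at the start; "moment": the same for the moment, N m; "grip_width": finger opening in m; "finger_force": force on a finger pad.
Only numpy, scipy, OpenCV 4.12 (cv2) and the standard library are available. Lean on these libraries where they do the work, as an engineer would, in place of code of your own. Each camera call takes 0.05 s, during which the arm holds its last target. There are 200 camera calls.

TASK

Put the finished coffee service together. Build the coffee cup up from the saucer, one piece after another: stand the copper holder in the middle of the white saucer, then seat the porcelain cup in the holder, then close the cup with the brass-knobbed lid; at any point, stand the blue sugar bowl in the middle of the wooden coaster and put the blue-knobbed lid on it. Everything should sit level and fully home, and the paste jar, the steel bench block and the rivet tin stay where they are.

Things in the scene. Friction and masses are not known exactly. Their poses are not given: they have to be found in the camera images.
- saucer: white porcelain saucer lying loose on the bench, flat foot 72 mm across, rim 112 mm across and 13 mm high; its flat inner floor, marked with a thin gold ring 54 mm across, is 6 mm above its underside and about 70 mm across. Origin: centre of the underside, z up. Target for the holder.
- coaster: round dark wooden coaster lying loose, 92 mm across, 10 mm thick, flat top. Origin: centre of the underside, z up. Target for the sugar bowl.
- holder: Copper cup holder, open round shell 44 mm high, upright, loose; foot 44 mm across, flaring to a straight band 66 mm across from 22 to 44 mm up; wall 3 mm (60 mm clear inside), inner floor 6 mm above the underside. A brass loop handle sticks out on its +y side to 54 mm from the axis, 12 to 40 mm up: grasp the band across x. Origin: centre of the underside, z up.
- cup: White porcelain cup without handle, 58 mm high, upright, loose; foot 34 mm across, flaring to a straight wall 55 mm across from 24 mm up to the rim; mouth 48 mm clear. Seated, its underside is 6 mm above the holder's underside and its top 20 mm stand clear above the holder's rim. Origin: centre of the underside, z up.
- cup_lid: Copper lid with a brass knob, for the cup; lies knob up, loose. Round plug 38 mm across, 6 mm deep, under a domed flange 62 mm across (edge 6 to 9 mm up, dome 22 mm up at 12 mm from the axis); knob 18 mm across, straight from 28 to 39 mm up, top 42 mm. Origin: centre of the plug's underside, z up; 52 mm above the cup's underside when closed (flange on the rim).
- bowl: sugar bowl in blue enamel, open, 40 mm high, foot 44 mm across, flaring to a straight band 68 mm across from 18 to 40 mm up; wall 3 mm, mouth 62 mm clear; no handle. Origin: centre of the underside, z up. Loose, upright.
- bowl_lid: Copper lid with a blue knob, for the bowl, wider and flatter than the cup's; lies knob up, loose. Round plug 50 mm across, 6 mm deep, under a domed flange 76 mm across (edge 6 to 9 mm up, dome 20 mm up at 15 mm from the axis); knob 18 mm across, straight from 26 to 37 mm up, top 40 mm. Origin: centre of the plug's underside, z up; 34 mm above the bowl's underside when closed.
- paste_jar: jar of polishing paste with a red cap, 58 mm across, 55 mm high, upright. Bystander, loose. Origin: centre of the underside.
- bench_block: round dark steel bench block, 90 mm across, 24 mm thick, lying flat. Bystander, loose. Origin: centre of the underside.
- rivet_tin: low open tin of copper rivets, grey metal, 72 mm across, 26 mm high. Bystander, loose. Origin: centre of the underside.
Not all that is in view belongs to the job. Leave any pink or turquoise look-alike of the cup_lid alone.

How it is judged:
On the way, in this order (a step that is already met when the one before it is completed fails the run):
1. the holder stands level in the middle of the saucer (height (world z) of saucer below 0.006 m and angle between saucer's own z axis and vertical below 0.08 rad and horizontal distance between holder and saucer below 0.013 m and z of holder in the frame of saucer between 0.002 and 0.01 m and angle between holder's own z axis and vertical below 0.12 rad), for 0.2 s.
2. the cup is seated in the holder on the saucer (all of step 1 and horizontal distance between cup and holder below 0.008 m and z of cup in the frame of holder between 0.002 and 0.01 m and angle between cup's own z axis and vertical below 0.12 rad), for 0.2 s.
3. the brass-knobbed lid closes the cup in the holder on the saucer (all of step 2 and horizontal distance between cup_lid and cup below 0.008 m and z of cup_lid in the frame of cup between 0.048 and 0.056 m and angle between cup_lid's own z axis and vertical below 0.12 rad), for 0.2 s.
At the end, for the whole second after the job is handed in: Holder in the saucer (13 mm), cup in the holder (8 mm), brass-knobbed lid on the cup (8 mm), bowl on the coaster (15 mm), blue-knobbed lid on the bowl (9 mm): off-centre at most as given, heights within 4 mm of fully home, level within 0.12 rad, at rest; saucer and coaster flat on the bench (all of step 3 and height (world z) of coaster below 0.006 m and angle between coaster's own z axis and vertical below 0.08 rad and horizontal distance between bowl and coaster below 0.015 m and z of bowl in the frame of coaster between 0.006 and 0.014 m and angle between each of bowl, bowl_lid's own z axis and vertical below 0.12 rad and horizontal distance between bowl_lid and bowl below 0.009 m and z of bowl_lid in the frame of bowl between 0.03 and 0.038 m and linear speed of each of holder, cup, cup_lid, bowl, bowl_lid below 0.02 m/s); the robot touches nothing.
It fails at once if the paste jar is moved more than 25 mm or tipped (distance of paste_jar from where it was at the start of the episode above 0.025 m or angle between paste_jar's own z axis and vertical above 0.3 rad).
It fails at once if the bench block is moved more than 25 mm or tipped (distance of bench_block from where it was at the start of the episode above 0.025 m or angle between bench_block's own z axis and vertical above 0.3 rad).
It fails at once if the rivet tin is moved more than 25 mm or tipped (distance of rivet_tin from where it was at the start of the episode above 0.025 m or angle between rivet_tin's own z axis and vertical above 0.3 rad).
It also fails if it takes over 125 s, if anything falls off the work surface, if the arm or the gripper's body presses on something with over 40 N, if the wrist force passes 120 N, or if a joint passes its speed limit or range.

## Working session

There is one attempt and no reset: what is moved stays moved. The work goes in short steps, Python scripts to look and compute and a shell command to move; the robot and the scene stay as the last step left them, time stands still between calls to the robot, and variables do not carry over. Pictures are saved under pics/ and viewed, at most 14 in all, crops included, and the job is handed in when it is done.

```bash
ls; mkdir -p pics; python3 - <<'E'
from workcell import bot
import cv2,numpy as np
print(bot.observe())
for n in("scene","top"):
    f=bot.grab_frame(n); cv2.imwrite(f"pics/{n}0.png",f["pixels"][:,:,::-1]); print(n,f["fx"],f["fy"],f["cx"],f["cy"],np.round(f["extrinsics"],3).tolist())
E
```

```text
pics
{'clock': 0.0, 'qpos': array([-1.33018972,  0.5220312 , -0.0363091 ,  1.60001594,  0.02122849,
        1.02109878, -0.11281303]), 'qd': array([-6.23417670e-04,  1.23127435e-05, -2.59142501e-04,  4.44430274e-04,
       -2.63616849e-03,  1.66577079e-03, -9.24202226e-04]), 'joint_efforts': array([-2.50098812e-03, -9.27095246e+01,  1.97887123e+00, -3.69944715e+01,
        1.76667713e-02,  7.94260937e-03, -1.53627280e-05]), 'position': array([0.19108417, 0.59468186, 0.20711241]), 'tool_rot': array([-3.14043078e+00,  1.17124899e-04,  2.83076229e+00]), 'force': array([ 0.60548995, -0.3035418 , -0.86568657]), 'moment': array([0.0278386 , 0.04263645, 0.02759895]), 'finger_force': 0.0, 'grip_width': 0.08532135022895095}
scene 584.1036838067953 584.1036838067953 322.2852397419806 245.63611582774266 [[-0.854, 0.52, 0.014, 0.453], [0.422, 0.708, -0.567, -0.233], [-0.304, -0.478, -0.824, 1.519], [0.0, 0.0, 0.0, 1.0]]
top 444.5310627750708 444.5310627750708 327.46458216745646 235.12135530788518 [[-0.009, -1.0, -0.006, 0.025], [-0.984, 0.01, -0.176, 0.53], [0.176, 0.004, -0.984, 0.924], [0.0, 0.0, 0.0, 1.0]]
```

View pics/scene0.png

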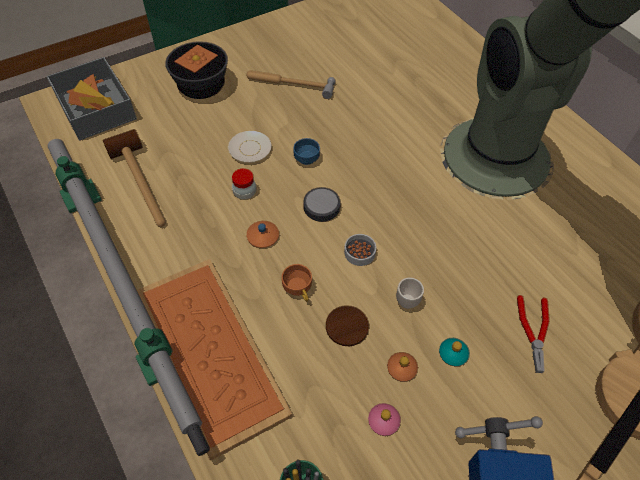

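View pics/top0.png

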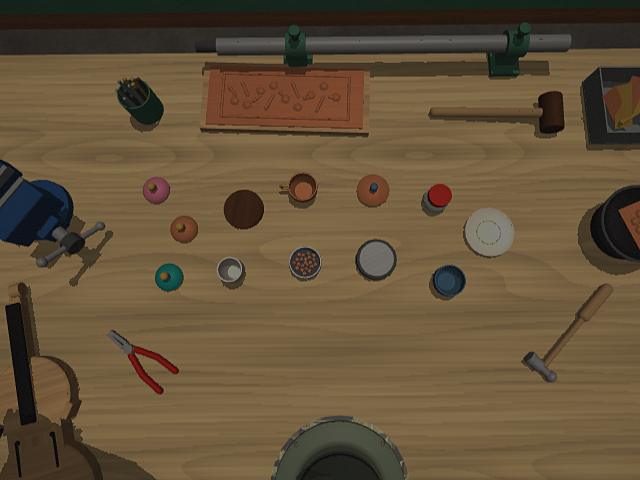

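```bash
cat > h.py <<'E'
from workcell import bot
import cv2,numpy as np
from scipy.optimize import least_squares
def cast(f,uv,z):
    E=f["extrinsics"];R,t=E[:3,:3],E[:3,3];c=-R.T@t
    uv=np.atleast_2d(np.asarray(uv,float))
    d=np.c_[(uv[:,0]-f["cx"])/f["fx"],(uv[:,1]-f["cy"])/f["fy"],np.ones(len(uv))]@R
    return c+d*((z-c[2])/d[:,2])[:,None]
def proj(f,p):
    q=f["extrinsics"]@np.append(p,1);return np.array([f["fx"]*q[0]/q[2]+f["cx"],f["fy"]*q[1]/q[2]+f["cy"]])
def blob(f,uv,h,thr=28,colour=None):
    """mask of what differs from the wood round uv"""
    u,v=map(int,uv);x0,y0=max(u-h,0),max(v-h,0)
    im=f["pixels"][y0:v+h,x0:u+h];lab=cv2.cvtColor(im,cv2.COLOR_RGB2LAB).astype(float)
    bg=np.median(np.r_[lab[:2].reshape(-1,3),lab[-2:].reshape(-1,3),lab[:,:2].reshape(-1,3),lab[:,-2:].reshape(-1,3)],0)
    d=(lab-bg)*[.6,1.5,1.5]
    m=(np.linalg.norm(d,axis=2)>thr).astype(np.uint8)
    m=cv2.morphologyEx(m,cv2.MORPH_CLOSE,np.ones((3,3)))
    n,l,s,c=cv2.connectedComponentsWithStats(m)
    k=1+np.argmax(s[1:,4]);cs,_=cv2.findContours((l==k).astype(np.uint8),cv2.RETR_EXTERNAL,cv2.CHAIN_APPROX_NONE)
    return max(cs,key=len)[:,0,:]+[x0,y0]
def circ(P,r=None):
    p0=P[:,:2].mean(0)
    if r: f=lambda q:np.hypot(*(P[:,:2]-q).T)-r
    else: f=lambda q:np.hypot(*(P[:,:2]-q[:2]).T)-q[2]
    s=least_squares(f,p0 if r else [*p0,.03],loss="soft_l1",f_scale=.0008)
    return s.x,np.median(abs(f(s.x)))
E
cat > m.py <<'E'
from h import *
T=bot.grab_frame("top");S=bot.grab_frame("scene")
O={"saucer":((489,232),(250,148),.056,.013,36),"coaster":((244,209),(347,325),.046,.010,30),"holder":((303,188),(297,279),.033,.044,24),
"cup":((231,270),(410,294),.0275,.058,22),"cup_lid":((184,229),(402,366),.031,.0075,22),"bowl":((449,281),(306,151),.034,.040,24),
"bowl_lid":((373,190),(263,234),.038,.0075,24),"jar":((438,198),(243,183),.029,.055,24),"block":((376,260),(322,204),.045,.024,30),"tin":((305,263),(361,249),.036,.026,24)}
tiles=[]
for n,(a,b,r,z,h) in O.items():
    row=[]
    for f,uv,hh in((T,a,h),(S,b,h)):
        c=blob(f,uv,hh);q,e=circ(cast(f,c,z),r);q3,_=circ(cast(f,c,z));row+=[*np.round(q*1000,1),round(e*1000,1),round(q3[2]*1000,1)]
        im=f["pixels"].copy();cv2.drawContours(im,[c.reshape(-1,1,2)],-1,(0,255,0),1)
        u,v=uv;tiles.append(cv2.resize(im[v-36:v+36,u-36:u+36],(150,150),interpolation=0))
    print(n,row)
g=[np.hstack(tiles[i:i+5]) for i in range(0,20,5)]
cv2.imwrite("pics/tiles.png",np.vstack(g)[:,:,::-1])
E
python3 m.py
```

```text
saucer [np.float64(517.1), np.float64(-367.4), np.float64(11.4), np.float64(35.7), np.float64(540.2), np.float64(-341.2), np.float64(2.3), np.float64(57.6)]
coaster [np.float64(599.8), np.float64(212.6), np.float64(0.8), np.float64(45.2), np.float64(600.1), np.float64(215.0), np.float64(0.6), np.float64(46.0)]
holder [np.float64(631.9), np.float64(78.0), np.float64(4.6), np.float64(37.8), np.float64(646.3), np.float64(94.7), np.float64(4.4), np.float64(40.4)]
cup [np.float64(450.2), np.float64(225.1), np.float64(2.9), np.float64(30.7), np.float64(467.2), np.float64(244.3), np.float64(8.1), np.float64(36.3)]
cup_lid [np.float64(554.6), np.float64(347.9), np.float64(0.8), np.float64(30.2), np.float64(553.6), np.float64(349.0), np.float64(0.6), np.float64(30.6)]
bowl [np.float64(427.0), np.float64(-236.9), np.float64(3.5), np.float64(37.4), np.float64(437.0), np.float64(-228.1), np.float64(11.1), np.float64(45.1)]
bowl_lid [np.float64(640.7), np.float64(-84.2), np.float64(1.2), np.float64(36.9), np.float64(640.5), np.float64(-83.9), np.float64(0.8), np.float64(38.4)]
jar [np.float64(605.3), np.float64(-217.9), np.float64(4.6), np.float64(33.7), np.float64(625.6), np.float64(-200.4), np.float64(11.0), np.float64(41.1)]
block [np.float64(477.8), np.float64(-85.1), np.float64(1.0), np.float64(45.2), np.float64(484.0), np.float64(-78.7), np.float64(4.1), np.float64(49.3)]
tin [np.float64(471.3), np.float64(71.3), np.float64(0.9), np.float64(35.9), np.float64(478.8), np.float64(79.7), np.float64(3.3), np.float64(40.5)]
```

View pics/tiles.png

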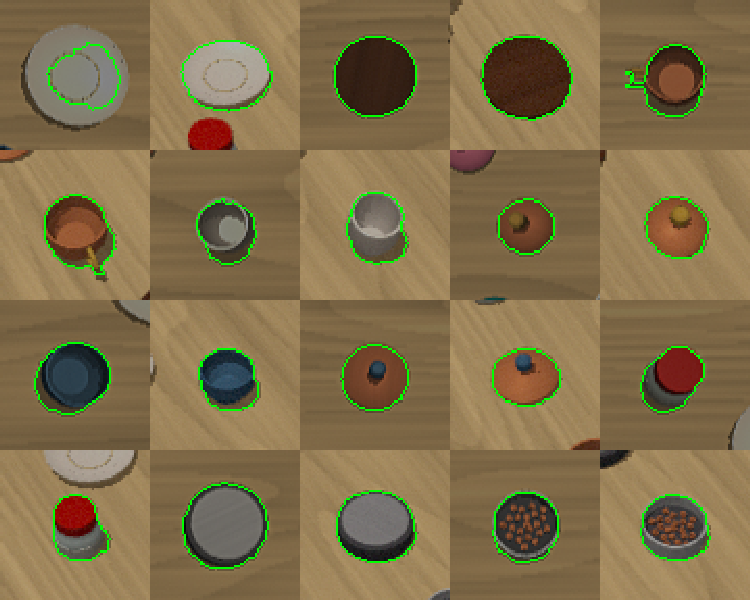

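The brass-knobbed lid could be mistaken for any of four things in the top view:
- copper lid with a brass knob at (184,229)
- pink lid at (156,190)
- turquoise lid at (169,277)
- copper lid with a blue knob at (373,190)

The close crop (row 2, tiles 4 and 5) shows the (184,229) one is copper with a brass knob, so that is the one I'll use. The saucer mask failed in the top view but was good in the scene view. The holder's handle points roughly +y. Next I'll move over the holder with the gripper closing along x.

```bash

python3 -m crank '{"travel":[[3,-3.6,0],[6,-7.2,0],[9,-10.8,0],[12,-14.4,0],[15,-18,0]],"turn":[[0,0,-8],[0,0,-16],[0,0,-24],[0,0,-32],[0,0,-40]],"gripper":[0,0,0,0,0]}'
python3 -m crank '{"travel":[[3,-3.6,0],[6,-7.2,0],[9,-10.8,0],[12,-14.4,0],[15,-18,0]],"turn":[[0,0,-8],[0,0,-16],[0,0,-24],[0,0,-32],[0,0,-32.2]],"gripper":[0,0,0,0,0]}'
python3 -m crank '{"travel":[[3.5,-4,0],[7,-8,0],[10.5,-12,0],[13.9,-15.5,0],[13.9,-15.5,0]],"turn":[[0,0,0],[0,0,0],[0,0,0],[0,0,0],[0,0,0]],"gripper":[0,0,0,0,0]}'
python3 - <<'E'
from h import *
o=bot.observe();print(o["clock"],o["position"],o["tool_rot"],o["qpos"])
f=bot.grab_frame("wrist");cv2.imwrite("pics/w1.png",f["pixels"][:,:,::-1]);print(f["fx"],np.round(f["extrinsics"],3).tolist())
print(proj(f,[.632,.078,.044]))
E
```

```text
clock: 0.7
position: [0.342, 0.4134, 0.2078]
tool_rot: [3.142, -0.0, 2.127]
force: [0.6, 1.0, -0.5]
grip_width: 0.0854
finger_force: 0.0
clock: 1.2
position: [0.492, 0.2336, 0.2078]
tool_rot: [3.141, -0.0, 1.566]
force: [1.1, 1.0, 0.2]
grip_width: 0.0853
finger_force: 0.0
clock: 1.7
position: [0.6327, 0.0741, 0.2074]
tool_rot: [3.141, 0.003, 1.565]
force: [-1.3, 0.3, -0.6]
grip_width: 0.0853
finger_force: 0.0
1.7 [0.63273333 0.07414476 0.20742779] [3.14057777e+00 2.57659228e-03 1.56481308e+00] [-0.45314545  0.56880949  0.37177623  1.58192807 -0.22664888  1.03328542
 -0.02431852]
409.4430482356035 [[1.0, -0.006, 0.001, -0.632], [-0.006, -0.955, 0.296, 0.035], [-0.001, -0.296, -0.955, 0.4], [0.0, 0.0, 0.0, 1.0]]
[311.72288904 206.09826416]
```

View pics/w1.png

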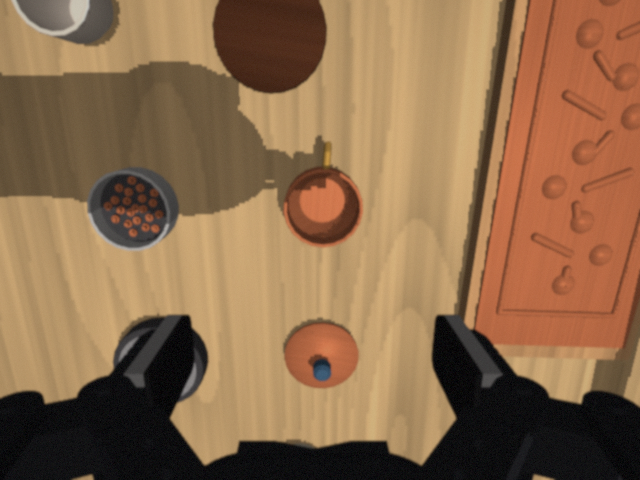

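The wrist view shows the holder rim centred at about (323,206), with its handle up the image at (327,152), so it points +y with yaw near -4°. The bowl lid is at (321,353). I'll measure the holder rim here.

```bash
cat >> h.py <<'E'
def rim(f,uv,r,z,h,chan,lo,hi,name=None,half=None):
    """known-radius circle through the outline of a colour mask; half keeps outline points on one image side"""
    u,v=map(int,uv);x0,y0=max(u-h,0),max(v-h,0);im=np.ascontiguousarray(f["pixels"][y0:v+h,x0:u+h])
    hsv=np.dstack([cv2.cvtColor(im,cv2.COLOR_RGB2HSV),cv2.cvtColor(im,cv2.COLOR_RGB2LAB)])
    m=((hsv[:,:,chan]>=lo)&(hsv[:,:,chan]<=hi)).astype(np.uint8)
    m=cv2.morphologyEx(m,cv2.MORPH_OPEN,np.ones((3,3)))
    n,l,s,_=cv2.connectedComponentsWithStats(m);k=1+np.argmax(s[1:,4])
    cs,_=cv2.findContours((l==k).astype(np.uint8),cv2.RETR_EXTERNAL,cv2.CHAIN_APPROX_NONE)
    c=cv2.convexHull(max(cs,key=len));c=max(cs,key=len)[:,0,:]+[x0,y0]
    if half is not None:
        c=c[(c-c.mean(0))@half>0]
    q,e=circ(cast(f,c,z),r);q3,_=circ(cast(f,c,z))
    if name:
        cv2.drawContours(im,[(c-[x0,y0]).reshape(-1,1,2)],-1,(0,255,0),1);cv2.imwrite(name,cv2.resize(im,(300,300),interpolation=0)[:,:,::-1])
    return np.round(q*1000,1),round(e*1000,2),np.round(q3*1000,1)
E
python3 - <<'E'
from h import *
f=bot.grab_frame("wrist")
lab=cv2.cvtColor(f["pixels"],cv2.COLOR_RGB2LAB)
for p in((323,240),(290,206),(358,206),(323,205),(400,206),(327,152),(260,185)): print(p,lab[p[1],p[0]])
for half in (None,(0,1)): print(rim(f,(323,210),.033,.044,50,4,142,255,"pics/w1h.png" if half else None,half))
S=bot.grab_frame("scene");T=bot.grab_frame("top")
print("T",rim(T,(303,188),.033,.044,24,4,146,255,None,(0,-1)),"S",rim(S,(297,279),.033,.044,24,4,146,255,None,(0,-1)))
E
```

```text
(323, 240) [ 57 143 145]
(290, 206) [ 93 148 153]
(358, 206) [ 55 142 145]
(323, 205) [153 159 166]
(400, 206) [181 135 158]
(327, 152) [117 135 165]
(260, 185) [102 133 147]
(array([641.1,  75.7]), np.float64(0.6), array([641.1,  75.7,  32.4]))
(array([641.1,  76.4]), np.float64(0.26), array([641. ,  75.6,  32.3]))Traceback (most recent call last):
  File "<stdin>", line 7, in <module>
  File "h.py", line 34, in rim
    n,l,s,_=cv2.connectedComponentsWithStats(m);k=1+np.argmax(s[1:,4])
                                                    ~~~~~~~~~^^^^^^^^^
    return _wrapfunc(a, 'argmax', axis=axis, out=out, **kwds)
    return bound(*args, **kwds)
ValueError: attempt to get argmax of an empty sequence
```

```bash
python3 - <<'E'
from h import *
o=bot.observe();p=o["position"];print(o["clock"],p,o["tool_rot"])
f=bot.grab_frame("wrist");print(rim(f,(323,210),.033,.044,50,4,142,255,None,(0,1)))
S=bot.grab_frame("scene");print("S",rim(S,(297,279),.033,.044,26,4,150,255,"pics/s1h.png",(0,-1)))
E
```

```text
1.9 [0.62954905 0.08095387 0.20738772] [-3.14073358e+00 -4.57750441e-04  1.57121730e+00]
(array([641. ,  76.4]), np.float64(0.27), array([641.1,  75.5,  32.3]))
S (array([661. , 107.7]), np.float64(1.24), array([652.8,  95.9,  20.1]))
```

```bash

python3 -m crank '{"travel":[[0.5,-0.2,-3],[1.15,-0.45,-6],[1.15,-0.45,-10],[1.15,-0.45,-10],[1.15,-0.45,-10]],"turn":[[0,0,0],[0,0,0],[0,0,0],[0,0,0],[0,0,0]],"gripper":[0,0,0,0,0]}' 40
python3 - <<'E'
from h import *
f=bot.grab_frame("wrist");cv2.imwrite("pics/w2.png",f["pixels"][:,:,::-1]);print(proj(f,[.641,.0764,.044]))
E
```

```text
clock: 2.5
position: [0.6414, 0.0764, 0.1085]
tool_rot: [-3.141, 0.0, 1.572]
force: [-0.5, 0.1, 1.0]
grip_width: 0.0852
finger_force: 0.0
[312.29309521 248.0465045 ]
```

View pics/w2.png

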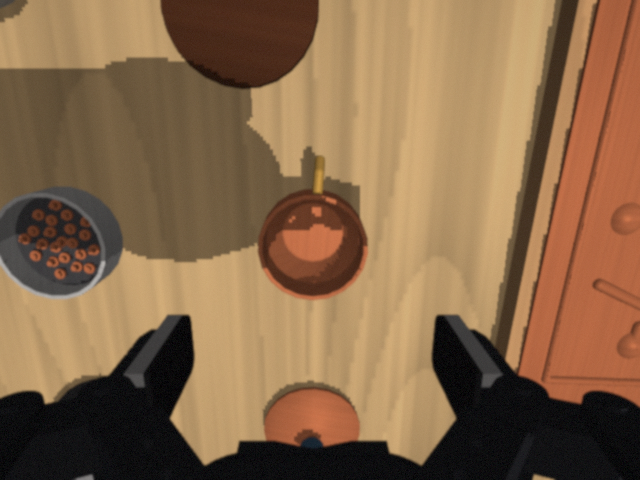

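Centred in x: holder at about (312,244), fingers at 190 and 435. One more y measurement at this closer range.

```bash
python3 - <<'E'
from h import *
f=bot.grab_frame("wrist")
for h in (None,(0,1),(0,-1)): print(rim(f,(312,246),.033,.044,62,4,142,255,None,h))
print(bot.observe()["position"])
E
```

```text
(array([641.2,  76.1]), np.float64(0.63), array([641.2,  76. ,  32.3]))
(array([641.2,  76.7]), np.float64(0.29), array([641.3,  75.1,  31.7]))
(array([641. ,  75.4]), np.float64(0.65), array([641. ,  77.8,  31.1]))
[0.64253955 0.07610365 0.10995657]
```

```bash

python3 -m crank '{"travel":[[0,0,-3],[0,0,-6],[0,0,-8.5],[0,0,-9.6],[0,0,-9.6]],"turn":[[0,0,0],[0,0,0],[0,0,0],[0,0,0],[0,0,0]],"gripper":[0,0,0,0,0]}' 40
python3 -m crank '{"travel":[[0,0,0],[0,0,0],[0,0,0],[0,0,0],[0,0,0]],"turn":[[0,0,0],[0,0,0],[0,0,0],[0,0,0],[0,0,0]],"gripper":[0.3,0.6,1,1,1]}' 40
python3 -m crank '{"travel":[[0,0,0],[0,0,1],[0,0,4],[0,0,8],[0,0,12]],"turn":[[0,0,0],[0,0,0],[0,0,0],[0,0,0],[0,0,0]],"gripper":[1,1,1,1,1]}' 40
python3 - <<'E'
from h import *
T=bot.grab_frame("top");S=bot.grab_frame("scene")
# saucer: scene white mask, low saturation
print(rim(S,(250,148),.056,.013,36,1,0,60),rim(S,(250,148),.056,.013,36,1,0,60,None,(0,-1)))
print(rim(T,(489,232),.056,.013,36,1,0,60,"pics/ts.png"),rim(T,(489,232),.056,.013,36,1,0,60,None,(0,-1)))
E
```

```text
clock: 3.1
position: [0.6417, 0.0757, 0.0119]
tool_rot: [-3.141, -0.0, 1.571]
force: [0.9, -1.1, 0.5]
grip_width: 0.0856
finger_force: 0.0
clock: 3.6
position: [0.6424, 0.0757, 0.0126]
tool_rot: [3.14, -0.0, 1.571]
force: [2.0, -0.2, 2.7]
grip_width: 0.0123
finger_force: 1.2
clock: 4.1
position: [0.6409, 0.0753, 0.1332]
tool_rot: [-3.14, 0.0, 1.57]
force: [0.4, 0.0, -3.0]
grip_width: 0.0013
finger_force: 38.0
(array([ 514.1, -334. ]), np.float64(35.0), array([ 496.1, -338.3,   96.5])) (array([ 469.8, -388.7]), np.float64(10.4), array([ 477.8, -383. ,   66.9]))
(array([ 540.7, -345.1]), np.float64(1.6), array([ 540.5, -345. ,   54.3])) (array([ 538.4, -345.1]), np.float64(0.66), array([ 540.1, -345.1,   54.7]))
```

The gripper shut to 1 mm, so it has not caught the holder. I'll look.

```bash

python3 - <<'E'
from h import *
f=bot.grab_frame("wrist");S=bot.grab_frame("scene")
a=f["pixels"];b=cv2.resize(S["pixels"][200:380,200:440],(640,480),interpolation=1)
cv2.imwrite("pics/w3.png",cv2.resize(np.hstack([a,b]),(800,300))[:,:,::-1])
E
```

```text
(no output)
```

View pics/w3.png

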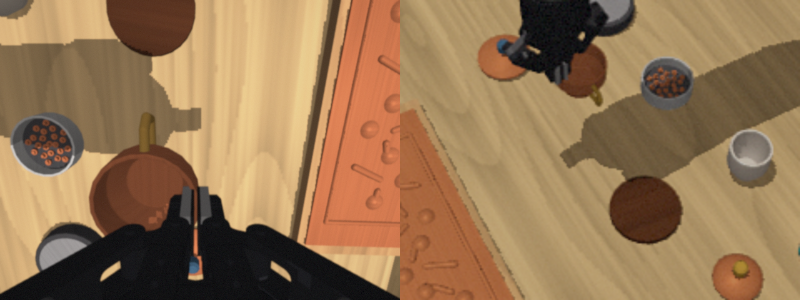

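```bash

python3 - <<'E'
from h import *
f=bot.grab_frame("wrist");T=bot.grab_frame("top");o=bot.observe();print(o["position"],o["grip_width"],o["finger_force"],o["force"],proj(f,o["position"]),proj(T,o["position"]))
a=f["pixels"][200:480,130:490];b=cv2.resize(T["pixels"][130:270,220:400],(360,280),interpolation=1)
cv2.imwrite("pics/w4.png",cv2.resize(np.hstack([a,b]),(800,311))[:,:,::-1])
E
```

```text
[0.6408408  0.07560941 0.13077554] 0.0012629355762688213 38.026990261132596 [ 0.24679412  0.99719514 -2.32785146] [311.16691899 291.75868303] [299.55521963 174.71122035]
```

View pics/w4.png

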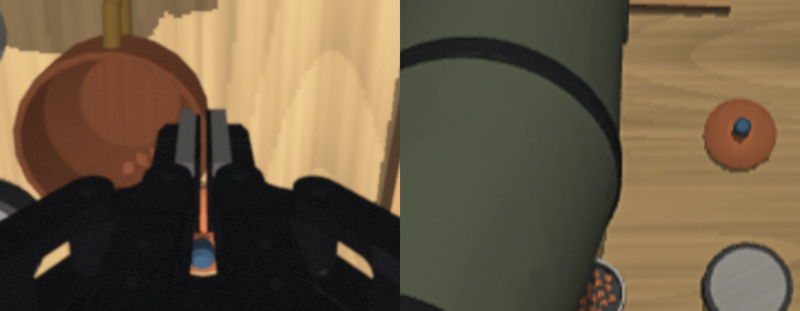

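The holder is lifted with its +x wall pinched between the pads. I'll set it back down gently and check.

```bash

python3 -m crank '{"travel":[[0,0,-2],[0,0,-4],[0,0,-6],[0,0,-8],[0,0,-9]],"turn":[[0,0,0],[0,0,0],[0,0,0],[0,0,0],[0,0,0]],"gripper":[1,1,1,1,1]}' 40
python3 - <<'E'
from h import *
f=bot.grab_frame("wrist");S=bot.grab_frame("scene");print(bot.observe()["force"])
a=f["pixels"];b=cv2.resize(S["pixels"][210:360,210:410],(640,480),interpolation=1)
cv2.imwrite("pics/w5.png",cv2.resize(np.hstack([a,b]),(800,300))[:,:,::-1])
E
```

```text
clock: 4.9
position: [0.64, 0.0753, 0.0388]
tool_rot: [-3.138, 0.001, 1.571]
force: [-0.8, -0.2, -0.9]
grip_width: 0.0016
finger_force: 38.1
[-0.36717762  0.0777813  -0.68719343]
```

View pics/w5.png

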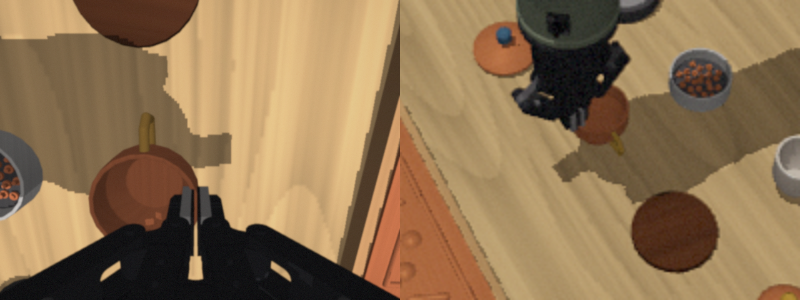

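```bash

python3 -m crank '{"travel":[[0,0,-0.4],[0,0,-0.8],[0,0,-1.2],[0,0,-1.5],[0,0,-1.5]],"turn":[[0,0,0],[0,0,0],[0,0,0],[0,0,0],[0,0,0]],"gripper":[1,1,1,1,1]}' 40
python3 -m crank '{"travel":[[0,0,-0.2],[0,0,-0.4],[0,0,-0.6],[0,0,-0.8],[0,0,-0.8]],"turn":[[0,0,0],[0,0,0],[0,0,0],[0,0,0],[0,0,0]],"gripper":[1,1,1,1,1]}' 40
```

```text
clock: 5.5
position: [0.6414, 0.0755, 0.0264]
tool_rot: [-3.141, 0.0, 1.571]
force: [-0.1, 0.3, -0.9]
grip_width: 0.0014
finger_force: 38.1
clock: 6.0
position: [0.6415, 0.0755, 0.0184]
tool_rot: [-3.141, 0.0, 1.571]
force: [-0.3, -0.4, -2.4]
grip_width: 0.0015
finger_force: 38.1
```

```bash

python3 -m crank '{"travel":[[0,0,-0.2],[0,0,-0.4],[0,0,-0.5],[0,0,-0.5],[0,0,-0.5]],"turn":[[0,0,0],[0,0,0],[0,0,0],[0,0,0],[0,0,0]],"gripper":[1,1,1,1,1]}' 40
python3 -m crank '{"travel":[[0,0,0],[0,0,0],[0,0,0],[0,0,0],[0,0,0]],"turn":[[0,0,0],[0,0,0],[0,0,0],[0,0,0],[0,0,0]],"gripper":[0.8,0.75,0.75,0.75,0.75]}' 40
python3 - <<'E'
from h import *
f=bot.grab_frame("wrist");cv2.imwrite("pics/w6.png",f["pixels"][150:480,100:540][:,:,::-1])
E
```

```text
clock: 6.5
position: [0.6417, 0.0756, 0.0137]
tool_rot: [3.142, -0.0, 1.571]
force: [0.3, 0.5, -2.0]
grip_width: 0.0018
finger_force: 38.1
clock: 7.0
position: [0.6417, 0.0755, 0.0137]
tool_rot: [3.142, -0.0, 1.571]
force: [-1.2, 0.1, -0.6]
grip_width: 0.0215
finger_force: 0.0
```

View pics/w6.png

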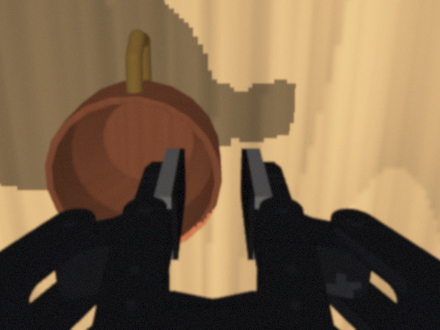

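The left finger is inside the holder and the holder stands upright. I'll lift clear, open, and measure it again.

```bash

python3 -m crank '{"travel":[[0,0,2],[0,0,5],[0,0,8],[0,0,9.5],[0,0,9.5]],"turn":[[0,0,0],[0,0,0],[0,0,0],[0,0,0],[0,0,0]],"gripper":[0.75,0.75,0.6,0.3,0]}' 40
python3 -m crank '{"travel":[[0,0,0],[0,0,0],[0,0,0],[0,0,0],[0,0,0]],"turn":[[0,0,0],[0,0,0],[0,0,0],[0,0,0],[0,0,0]],"gripper":[0,0,0,0,0]}' 40
python3 - <<'E'
from h import *
f=bot.grab_frame("wrist");print(bot.observe()["position"])
u,v=proj(f,[.61,.076,.044]);print(u,v)
for h in (None,(0,1),(0,-1)): print(rim(f,(u,v),.033,.044,66,4,142,255,None,h))
E
```

```text
clock: 7.55
position: [0.6427, 0.0757, 0.1107]
tool_rot: [3.139, -0.001, 1.571]
force: [0.1, -0.1, -0.2]
grip_width: 0.0624
finger_force: 0.0
clock: 8.05
position: [0.6415, 0.0755, 0.1083]
tool_rot: [-3.141, 0.0, 1.571]
force: [1.4, 0.6, -0.1]
grip_width: 0.0855
finger_force: 0.0
[0.64157674 0.07550899 0.1084427 ]
259.40175550785557 247.4413686063438
(array([612.2,  74.4]), np.float64(0.77), array([612.4,  74.4,  32.2]))
(array([612.3,  75.2]), np.float64(0.4), array([612.4,  73.6,  31.7]))
(array([612.3,  73.7]), np.float64(0.51), array([612.3,  75.6,  31.5]))
```

```bash

python3 -m crank '{"travel":[[-1.5,-0.1,0],[-2.95,-0.1,0],[-2.95,-0.1,-3],[-2.95,-0.1,-6],[-2.95,-0.1,-7]],"turn":[[0,0,0],[0,0,0],[0,0,0],[0,0,0],[0,0,0]],"gripper":[0,0,0,0,0]}' 40
python3 -m crank '{"travel":[[0,0,-1],[0,0,-2],[0,0,-2.2],[0,0,-2.2],[0,0,-2.2]],"turn":[[0,0,0],[0,0,0],[0,0,0],[0,0,0],[0,0,0]],"gripper":[0,0,0,0,0.05]}' 40
python3 -m crank '{"travel":[[0,0,0],[0,0,0],[0,0,0],[0,0,0],[0,0,0]],"turn":[[0,0,0],[0,0,0],[0,0,0],[0,0,0],[0,0,0]],"gripper":[0.07,0.09,0.11,0.13,0.15]}' 40
python3 -m crank '{"travel":[[0,0,0],[0,0,0],[0,0,0],[0,0,0],[0,0,0]],"turn":[[0,0,0],[0,0,0],[0,0,0],[0,0,0],[0,0,0]],"gripper":[0.17,0.18,0.19,0.2,0.21]}' 40
python3 - <<'E'
from h import *
f=bot.grab_frame("wrist");cv2.imwrite("pics/w7.png",f["pixels"][150:480,100:540][:,:,::-1])
E
```

```text
clock: 8.6
position: [0.6108, 0.0745, 0.0363]
tool_rot: [-3.139, 0.001, 1.571]
force: [-0.2, 0.5, -0.3]
grip_width: 0.0855
finger_force: 0.0
clock: 9.1
position: [0.6126, 0.0746, 0.0174]
tool_rot: [3.141, -0.0, 1.571]
force: [-0.2, -0.7, -0.1]
grip_width: 0.081
finger_force: 0.0
clock: 9.6
position: [0.6122, 0.0745, 0.0167]
tool_rot: [3.142, 0.0, 1.571]
force: [0.4, 0.3, -0.0]
grip_width: 0.0724
finger_force: 0.0
clock: 10.1
position: [0.6122, 0.0745, 0.0167]
tool_rot: [-3.142, 0.0, 1.571]
force: [0.5, 1.0, -0.0]
grip_width: 0.0673
finger_force: 0.0
```

View pics/w7.png

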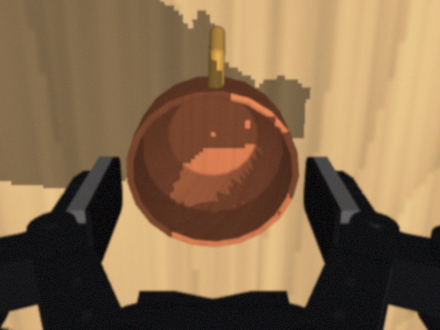

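Holder at crop (213,168), centred between the pads at 120 and 305, and undisturbed. I'll keep closing slowly.

```bash

python3 -m crank '{"travel":[[0,0,0],[0,0,0],[0,0,0],[0,0,0],[0,0,0]],"turn":[[0,0,0],[0,0,0],[0,0,0],[0,0,0],[0,0,0]],"gripper":[0.22,0.23,0.24,0.25,0.26]}' 40
python3 -m crank '{"travel":[[0,0,0],[0,0,0],[0,0,0],[0,0,0],[0,0,0]],"turn":[[0,0,0],[0,0,0],[0,0,0],[0,0,0],[0,0,0]],"gripper":[0.27,0.28,0.29,0.3,0.31]}' 40
python3 - <<'E'
from h import *
f=bot.grab_frame("wrist");cv2.imwrite("pics/w8.png",f["pixels"][150:480,100:540][:,:,::-1])
u,v=proj(f,[.612,.0745,.044]);print(u,v)
for h in (None,(0,1),(0,-1)): print(rim(f,(u,v),.033,.044,100,4,142,255,None,h))
E
```

```text
clock: 10.65
position: [0.6121, 0.0745, 0.0167]
tool_rot: [-3.142, -0.0, 1.571]
force: [0.4, -1.0, -0.8]
grip_width: 0.063
finger_force: 0.0
clock: 11.15
position: [0.6122, 0.0746, 0.0167]
tool_rot: [-3.142, -0.0, 1.571]
force: [0.5, 1.0, -0.4]
grip_width: 0.059
finger_force: 0.0
312.70968494147235 323.3913057868506
(array([611.8,  76.7]), np.float64(2.05), array([611.9,  79.1,  30.2]))
(array([611.8,  77.2]), np.float64(3.57), array([612.1,  66.6,  25.1]))
(array([611.5,  76.4]), np.float64(1.87), array([611.9,  83.5,  27.7]))
```

View pics/w8.png

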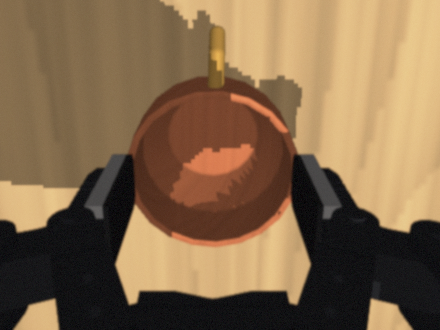

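```bash
python3 - <<'E'
from h import *
f=bot.grab_frame("wrist");p=bot.observe()["position"];print(bot.observe()["tool_rot"])
for dz in (0,.01,.02,.03,.04):
  for dx in (-.0295,.0295):
    a=[proj(f,p+[dx,dy,dz])-[100,150] for dy in(-.011,0,.011)];print(dz,dx,np.round(a).tolist())
E
```

```text
[-3.14156258e+00  1.68426920e-05  1.57067365e+00]
0 -0.0295 [[147.0, 166.0], [146.0, 143.0], [144.0, 120.0]]
0 0.0295 [[279.0, 166.0], [280.0, 143.0], [282.0, 120.0]]
0.01 -0.0295 [[143.0, 177.0], [142.0, 153.0], [141.0, 129.0]]
0.01 0.0295 [[283.0, 177.0], [284.0, 153.0], [286.0, 128.0]]
0.02 -0.0295 [[139.0, 189.0], [138.0, 164.0], [136.0, 138.0]]
0.02 0.0295 [[287.0, 189.0], [288.0, 164.0], [290.0, 138.0]]
0.03 -0.0295 [[135.0, 203.0], [133.0, 177.0], [131.0, 149.0]]
0.03 0.0295 [[292.0, 203.0], [293.0, 177.0], [295.0, 149.0]]
0.04 -0.0295 [[129.0, 219.0], [128.0, 191.0], [126.0, 162.0]]
0.04 0.0295 [[297.0, 219.0], [299.0, 191.0], [301.0, 162.0]]
```

The pads pass over the rim without touching it. In the image, the visible fingertips sit about 31 mm above the reported TCP (pad gap 133 to 293, rows 155 to 215, which matches dz≈0.03). So the real tips are about 3 cm short of the TCP. I'll reopen and descend in stages, watching the force.

```bash

python3 -m crank '{"travel":[[0,0,0],[0,0,0],[0,0,0],[0,0,0],[0,0,0]],"turn":[[0,0,0],[0,0,0],[0,0,0],[0,0,0],[0,0,0]],"gripper":[0,0,0,0,0]}' 40
python3 -m crank '{"travel":[[0,0,-0.4],[0,0,-0.8],[0,0,-1.2],[0,0,-1.2],[0,0,-1.2]],"turn":[[0,0,0],[0,0,0],[0,0,0],[0,0,0],[0,0,0]],"gripper":[0,0,0,0,0]}' 40
python3 -m crank '{"travel":[[0,0,-0.2],[0,0,-0.4],[0,0,-0.6],[0,0,-0.8],[0,0,-0.8]],"turn":[[0,0,0],[0,0,0],[0,0,0],[0,0,0],[0,0,0]],"gripper":[0,0,0,0,0]}' 40
python3 -m crank '{"travel":[[0,0,0],[0,0,0],[0,0,0],[0,0,0],[0,0,0]],"turn":[[0,0,0],[0,0,0],[0,0,0],[0,0,0],[0,0,0]],"gripper":[0.16,0.19,0.22,0.25,0.25]}' 40
```

```text
clock: 11.75
position: [0.6122, 0.0745, 0.0167]
tool_rot: [3.142, 0.0, 1.571]
force: [-0.1, -0.6, -0.5]
grip_width: 0.0857
finger_force: 0.0
clock: 12.25
position: [0.6121, 0.0745, 0.0045]
tool_rot: [-3.141, 0.0, 1.571]
force: [0.2, -0.3, -0.7]
grip_width: 0.0854
finger_force: 0.0
clock: 12.75
position: [0.612, 0.0746, -0.0036]
tool_rot: [-3.141, 0.0, 1.571]
force: [-0.1, -0.5, -0.4]
grip_width: 0.0852
finger_force: 0.0
clock: 13.25
position: [0.6122, 0.0745, -0.0031]
tool_rot: [3.142, -0.0, 1.571]
force: [-1.5, -0.2, 5.7]
grip_width: 0.0641
finger_force: 15.1
```

```bash

python3 -m crank '{"travel":[[0,0,0],[0,0,0],[0,0,0],[0,0,0.3],[0,0,0.6]],"turn":[[0,0,0],[0,0,0],[0,0,0],[0,0,0],[0,0,0]],"gripper":[0.3,0.4,0.4,0.4,0.4]}' 60
python3 -m crank '{"travel":[[0,0,1],[0,0,3],[0,0,6],[0,0,9],[0,0,11]],"turn":[[0,0,0],[0,0,0],[0,0,0],[0,0,0],[0,0,0]],"gripper":[0.4,0.4,0.4,0.4,0.4]}' 60
python3 - <<'E'
from h import *
f=bot.grab_frame("wrist");print(bot.observe()["position"],bot.observe()["force"]);cv2.imwrite("pics/w9.png",f["pixels"][150:480,100:540][:,:,::-1])
E
```

```text
clock: 13.75
position: [0.612, 0.0745, 0.0027]
tool_rot: [-3.141, 0.0, 1.571]
force: [0.7, -0.1, -1.5]
grip_width: 0.0633
finger_force: 66.4
clock: 14.25
position: [0.6127, 0.0745, 0.1153]
tool_rot: [3.14, -0.0, 1.57]
force: [-0.7, 0.2, -3.1]
grip_width: 0.063
finger_force: 66.5
[0.61392815 0.07455844 0.11786462] [ 3.41118006 -0.07535679  2.10315984]
```

View pics/w9.png

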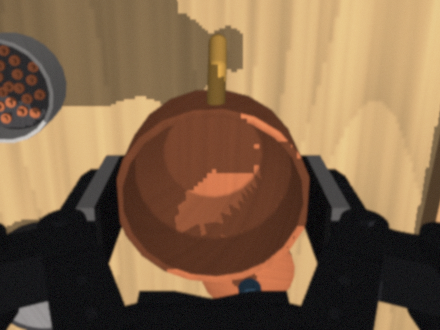

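Holder caught level: rim centre at crop (213,188), pads on both sides. I'll carry it to the far side of the saucer so the wrist camera can see the saucer.

```bash

python3 -m crank '{"travel":[[-0.5,-1,3],[-1,-4,6],[-2,-8.5,8],[-3,-13,8],[-3.5,-17,8]],"turn":[[0,0,0],[0,0,0],[0,0,0],[0,0,0],[0,0,0]],"gripper":[0.4,0.4,0.4,0.4,0.4]}' 60
python3 -m crank '{"travel":[[-0.5,-4,0],[-1,-8,0],[-2,-12,0],[-3,-16,0],[-3.7,-20,0]],"turn":[[0,0,0],[0,0,0],[0,0,0],[0,0,0],[0,0,0]],"gripper":[0.4,0.4,0.4,0.4,0.4]}' 60
python3 -m crank '{"travel":[[0,-4,0],[0,-8,0],[0,-11.5,0],[0,-12.5,0],[0,-12.5,0]],"turn":[[0,0,0],[0,0,0],[0,0,0],[0,0,0],[0,0,0]],"gripper":[0.4,0.4,0.4,0.4,0.4]}' 60
python3 - <<'E'
from h import *
f=bot.grab_frame("wrist");p=bot.observe()["position"];print(p,bot.observe()["tool_rot"])
u,v=proj(f,[.54,-.345,.013]);print(u,v)
h=f["pixels"];hsv=cv2.cvtColor(h,cv2.COLOR_RGB2HSV)
for d in (-60,-40,-20,0,20,40,60,100): print(d,hsv[int(v),int(u)+d],end=" ")
for half in (None,(0,-1)): print(rim(f,(u,v),.056,.013,110,1,0,60,"pics/w10.png",half))
q=proj(f,[p[0],p[1],p[2]+.047]);print(q,[rim(f,q,.033,p[2]+.047,100,4,142,255,None,hh) for hh in(None,(0,1))])
E
```

```text
clock: 14.8
position: [0.5763, -0.0976, 0.1938]
tool_rot: [3.14, 0.0, 1.57]
force: [0.5, 0.5, -2.7]
grip_width: 0.0627
finger_force: 67.3
clock: 15.3
position: [0.5392, -0.297, 0.193]
tool_rot: [3.142, -0.0, 1.57]
force: [0.5, -0.4, -1.7]
grip_width: 0.0628
finger_force: 67.3
clock: 15.8
position: [0.5392, -0.4221, 0.1924]
tool_rot: [-3.141, 0.0, 1.568]
force: [0.2, 0.3, -1.3]
grip_width: 0.0628
finger_force: 67.3
[ 0.53982051 -0.42038394  0.19245874] [-3.14114893e+00 -4.90338382e-04  1.56980829e+00]
313.78137990081507 112.68002221646495
-60 [ 30  14 203] -40 [116   9 231] -20 [120   4 228] 0 [ 45   2 224] 20 [ 35  13 223] 40 [ 26  23 222] 60 [ 15  38 220] 100 [ 18 106 204] (array([ 539.3, -346.6]), np.float64(1.15), array([ 539.4, -346.4,   54.8]))
(array([ 539.2, -347.9]), np.float64(0.25), array([ 539.2, -346.6,   54.9]))
[315.03846531 347.76079496] [(array([ 539.2, -420.3]), np.float64(0.85), array([ 539.1, -420.3,   32.7])), (array([ 539.2, -420.5]), np.float64(0.54), array([ 539.1, -422.5,   31.4]))]
```

```bash

python3 -m crank '{"travel":[[0,3,0],[0,6,0],[0,7.4,-1],[0,7.4,-5],[0,7.4,-9]],"turn":[[0,0,0],[0,0,0],[0,0,0],[0,0,0],[0,0,0]],"gripper":[0.4,0.4,0.4,0.4,0.4]}' 60
python3 -m crank '{"travel":[[0,0,-3],[0,0,-6],[0,0,-8],[0,0,-9],[0,0,-9.3]],"turn":[[0,0,0],[0,0,0],[0,0,0],[0,0,0],[0,0,0]],"gripper":[0.4,0.4,0.4,0.4,0.4]}' 60
python3 -m crank '{"travel":[[0,0,-0.2],[0,0,-0.4],[0,0,-0.5],[0,0,-0.5],[0,0,-0.5]],"turn":[[0,0,0],[0,0,0],[0,0,0],[0,0,0],[0,0,0]],"gripper":[0.4,0.4,0.4,0.4,0.4]}' 60
```

```text
clock: 16.35
position: [0.5415, -0.344, 0.1029]
tool_rot: [3.139, 0.0, 1.574]
force: [1.2, -0.9, -2.4]
grip_width: 0.0631
finger_force: 67.3
clock: 16.85
position: [0.5402, -0.3452, 0.0092]
tool_rot: [-3.141, -0.001, 1.572]
force: [0.3, -0.3, -1.6]
grip_width: 0.0631
finger_force: 67.2
clock: 17.35
position: [0.5403, -0.3465, 0.005]
tool_rot: [3.141, 0.0, 1.571]
force: [-1.1, -0.7, -1.8]
grip_width: 0.0631
finger_force: 67.2
```

```bash

python3 -m crank '{"travel":[[0,0,-0.1],[0,0,-0.2],[0,0,-0.25],[0,0,-0.25],[0,0,-0.25]],"turn":[[0,0,0],[0,0,0],[0,0,0],[0,0,0],[0,0,0]],"gripper":[0.4,0.4,0.4,0.4,0.4]}' 60
python3 -m crank '{"travel":[[0,0,0],[0,0,0],[0,0,0],[0,0,0],[0,0,0]],"turn":[[0,0,0],[0,0,0],[0,0,0],[0,0,0],[0,0,0]],"gripper":[0.22,0.2,0.15,0.08,0]}' 60
python3 -m crank '{"travel":[[0,0,1],[0,0,4],[0,0,8],[0,0,12],[0,0,16]],"turn":[[0,0,0],[0,0,0],[0,0,0],[0,0,0],[0,0,0]],"gripper":[0,0,0,0,0]}' 60
python3 - <<'E'
from h import *
f=bot.grab_frame("wrist");p=bot.observe()["position"];print(p)
u,v=proj(f,[.539,-.3465,.05]);print(u,v)
print([rim(f,(u,v),.033,.050,60,4,145,255,"pics/w11.png",h) for h in(None,(0,1))])
u,v=proj(f,[.539,-.3465,.013]);print([rim(f,(u,v),.056,.013,90,1,0,60,None,h) for h in(None,(0,1))])
E
```

```text
clock: 17.85
position: [0.5403, -0.3466, 0.0034]
tool_rot: [3.141, -0.0, 1.571]
force: [-5.3, 4.9, 19.9]
grip_width: 0.0633
finger_force: 69.8
clock: 18.35
position: [0.5401, -0.3465, 0.0021]
tool_rot: [-3.142, 0.0, 1.571]
force: [0.3, -0.2, -0.4]
grip_width: 0.0853
finger_force: 0.0
clock: 18.85
position: [0.5399, -0.3465, 0.1646]
tool_rot: [3.141, 0.0, 1.57]
force: [0.0, -0.3, -0.2]
grip_width: 0.0855
finger_force: 0.0
[ 0.54205791 -0.34827454  0.17115535]
311.5548767190126 226.46458837967486
[(array([ 539.6, -358.9]), np.float64(3.58), array([ 534.9, -345. ,   21.3])), (array([ 532.2, -330.4]), np.float64(2.42), array([ 534. , -344.1,   21.6]))]
[(array([ 539.3, -346.1]), np.float64(1.15), array([ 539.3, -346. ,   54.9])), (array([ 539.2, -344.6]), np.float64(0.31), array([ 539.3, -346.1,   54.8]))]
```

```bash
python3 - <<'E'
from h import *
f=bot.grab_frame("wrist");u,v=proj(f,[.539,-.3465,.05])
for t in (136,138,140,142): print([rim(f,(u,v),.033,.050,60,4,t,255,None,h) for h in(None,(0,1))])
E
python3 -m crank '{"travel":[[-0.5,3,2],[-1,7,4],[-1.5,11,4],[-2,15,4],[-3,20,4]],"turn":[[0,0,0],[0,0,0],[0,0,0],[0,0,0],[0,0,0]],"gripper":[0,0,0,0,0]}' 60
python3 -m crank '{"travel":[[-1,4,0],[-2,8,0],[-3,12,0],[-4,16,0],[-5,20,0]],"turn":[[0,0,0],[0,0,0],[0,0,0],[0,0,0],[0,0,0]],"gripper":[0,0,0,0,0]}' 60
python3 -m crank '{"travel":[[0,4,0],[0,8,0],[0,12,0],[0,14.6,0],[0,14.6,0]],"turn":[[0,0,0],[0,0,0],[0,0,0],[0,0,0],[0,0,0]],"gripper":[0,0,0,0,0]}' 60
python3 - <<'E'
from h import *
f=bot.grab_frame("wrist");p=bot.observe()["position"];print(p)
cv2.imwrite("pics/w12.png",f["pixels"][:,:,::-1])
u,v=proj(f,[.455,.225,.058]);print(u,v)
for t in (35,45,60):print([rim(f,(u,v),.0275,.058,60,1,0,t,f"pics/c{t}.png",h) for h in(None,(0,1))])
E
```

```text
[(array([ 540.1, -346.3]), np.float64(0.42), array([ 540.1, -346.4,   32.6])), (array([ 540.2, -346.2]), np.float64(0.22), array([ 540.2, -347. ,   32.4]))]
[(array([ 540.2, -346.4]), np.float64(0.55), array([ 540.2, -346.5,   32.4])), (array([ 540.2, -346. ]), np.float64(0.28), array([ 540.2, -347. ,   32.2]))]
[(array([ 540.2, -346.5]), np.float64(0.74), array([ 540.2, -346.6,   32.2])), (array([ 540.2, -345.8]), np.float64(0.31), array([ 540.2, -347. ,   32. ]))]
[(array([ 537.8, -346.3]), np.float64(3.14), array([ 539.1, -346.2,   29.8])), (array([ 539.2, -342.1]), np.float64(2.73), array([ 539.2, -344.7,   30.9]))]
clock: 19.45
position: [0.5101, -0.1466, 0.2026]
tool_rot: [3.141, 0.0, 1.57]
force: [1.4, 0.3, 0.1]
grip_width: 0.0852
finger_force: 0.0
clock: 19.95
position: [0.4597, 0.0541, 0.2026]
tool_rot: [3.141, -0.0, 1.57]
force: [1.5, 1.3, 0.6]
grip_width: 0.0855
finger_force: 0.0
clock: 20.45
position: [0.4598, 0.2021, 0.2022]
tool_rot: [-3.142, -0.001, 1.575]
force: [1.7, -1.0, 0.3]
grip_width: 0.0855
finger_force: 0.0
[0.46000007 0.19986137 0.20223993]
306.665954812387 187.45437777648746
[(array([454.5, 227.4]), np.float64(1.71), array([455.1, 231.8,  24.3])), (array([454.9, 225.4]), np.float64(0.94), array([454.9, 224.9,  27.8]))]
[(array([454.6, 231.2]), np.float64(1.19), array([454.6, 231.3,  26.3])), (array([454.5, 232.5]), np.float64(0.76), array([454.5, 229.9,  25.5]))]
[(array([454.5, 231.2]), np.float64(0.79), array([454.5, 231.2,  26.7])), (array([454.6, 232. ]), np.float64(0.56), array([454.6, 230.2,  26.1]))]
```

```bash

python3 -m crank '{"travel":[[-0.55,2,0],[-0.55,3.15,-2],[-0.55,3.15,-5],[-0.55,3.15,-8],[-0.55,3.15,-8]],"turn":[[0,0,0],[0,0,0],[0,0,0],[0,0,0],[0,0,0]],"gripper":[0,0,0,0,0]}' 50
python3 - <<'E'
from h import *
f=bot.grab_frame("wrist");p=bot.observe()["position"];print(p)
u,v=proj(f,[.4545,.2315,.058]);print(u,v)
for t in (45,60):print([rim(f,(u,v),.0275,.058,70,1,0,t,f"pics/d{t}.png",h) for h in(None,(0,1),(0,-1))])
cv2.imwrite("pics/w13.png",np.hstack([cv2.resize(f["pixels"][150:480,100:540],(400,300)),cv2.imread("pics/d60.png")[:,:,::-1]])[:,:,::-1])
E
```

```text
clock: 21.0
position: [0.4534, 0.228, 0.1198]
tool_rot: [-3.138, 0.003, 1.569]
force: [-0.9, -0.4, 0.2]
grip_width: 0.0858
finger_force: 0.0
[0.45437812 0.22855941 0.12173168]
315.16761367168124 243.62383410143983
[(array([454.6, 232.9]), np.float64(1.02), array([454.6, 232.8,  27.4])), (array([454.6, 232.5]), np.float64(0.35), array([454.7, 230.5,  25.9])), (array([454.2, 233.8]), np.float64(1.14), array([454.4, 237.8,  24.2]))]
[(array([454.6, 232.7]), np.float64(1.02), array([454.6, 232.9,  27.8])), (array([454.7, 232. ]), np.float64(0.32), array([454.7, 230.5,  26.3])), (array([454.4, 234.4]), np.float64(1.0), array([454.4, 237.8,  24.6]))]
```

View pics/w13.png

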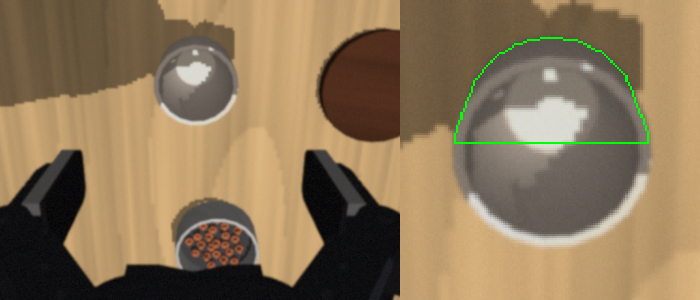

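The bottom outline is the clean rim: cup at (0.4546, 0.232). I'll descend and grip just the top part of the cup wall.

```bash

python3 -m crank '{"travel":[[0,0,-2],[0,0,-4],[0,0,-5],[0,0,-5],[0,0,-5]],"turn":[[0,0,0],[0,0,0],[0,0,0],[0,0,0],[0,0,0]],"gripper":[0,0,0,0,0]}' 40
python3 -m crank '{"travel":[[0,0.05,-2],[0,0.05,-4],[0,0.05,-5.5],[0,0.05,-6],[0,0.05,-6]],"turn":[[0,0,0],[0,0,0],[0,0,0],[0,0,0],[0,0,0]],"gripper":[0,0,0,0,0.1]}' 40
python3 -m crank '{"travel":[[0,0,0],[0,0,0],[0,0,0],[0,0,0],[0,0,0]],"turn":[[0,0,0],[0,0,0],[0,0,0],[0,0,0],[0,0,0]],"gripper":[0.17,0.24,0.29,0.33,0.36]}' 40
python3 -m crank '{"travel":[[0,0,0],[0,0,0],[0,0,0],[0,0,0],[0,0,0]],"turn":[[0,0,0],[0,0,0],[0,0,0],[0,0,0],[0,0,0]],"gripper":[0.38,0.4,0.42,0.45,0.5]}' 40
```

```text
clock: 21.55
position: [0.4555, 0.2301, 0.0733]
tool_rot: [3.141, -0.001, 1.57]
force: [0.1, 0.7, 0.1]
grip_width: 0.0853
finger_force: 0.0
clock: 22.05
position: [0.4551, 0.2306, 0.0126]
tool_rot: [3.141, -0.0, 1.57]
force: [0.3, 0.3, -0.4]
grip_width: 0.0772
finger_force: 0.0
clock: 22.55
position: [0.455, 0.2308, 0.0127]
tool_rot: [3.141, -0.0, 1.571]
force: [-2.4, -1.1, 9.7]
grip_width: 0.0547
finger_force: 21.4
clock: 23.05
position: [0.455, 0.2308, 0.0128]
tool_rot: [3.141, -0.001, 1.571]
force: [-2.2, -0.6, 15.4]
grip_width: 0.0546
finger_force: 39.0
```

```bash

python3 -m crank '{"travel":[[0,0,0.5],[0,0,3],[0,0,7],[0,0,11],[0,0,15]],"turn":[[0,0,0],[0,0,0],[0,0,0],[0,0,0],[0,0,0]],"gripper":[0.5,0.5,0.5,0.5,0.5]}' 40
python3 -m crank '{"travel":[[0.5,-2,0],[1,-6,0],[2,-10,0],[3,-14,0],[4,-18,0]],"turn":[[0,0,0],[0,0,0],[0,0,0],[0,0,0],[0,0,0]],"gripper":[0.5,0.5,0.5,0.5,0.5]}' 40
python3 -m crank '{"travel":[[0.5,-4,0],[1,-8,0],[2,-12,0],[3,-16,0],[4,-20,0]],"turn":[[0,0,0],[0,0,0],[0,0,0],[0,0,0],[0,0,0]],"gripper":[0.5,0.5,0.5,0.5,0.5]}' 40
python3 -m crank '{"travel":[[0.5,-4,0],[0.52,-8,0],[0.52,-12,0],[0.52,-15,0],[0.52,-16,0]],"turn":[[0,0,0],[0,0,0],[0,0,0],[0,0,0],[0,0,0]],"gripper":[0.5,0.5,0.5,0.5,0.5]}' 40
python3 - <<'E'
from h import *
for i in range(2):
    f=bot.grab_frame("wrist");p=bot.observe()["position"]
print(p,bot.observe()["tool_rot"])
z=p[2]+.0452;u,v=proj(f,[p[0],p[1],z]);print(u,v)
print([rim(f,(u,v),.0275,z,95,1,0,t,"pics/e60.png",h) for t in(45,60) for h in(None,(0,1),(0,-1))])
E
```

```text
clock: 23.55
position: [0.4545, 0.2303, 0.1639]
tool_rot: [-3.141, 0.0, 1.57]
force: [-0.0, -0.3, -0.6]
grip_width: 0.0548
finger_force: 42.7
clock: 24.05
position: [0.4949, 0.049, 0.1625]
tool_rot: [3.141, -0.0, 1.571]
force: [1.0, 0.3, -1.6]
grip_width: 0.0539
finger_force: 42.7
clock: 24.55
position: [0.5349, -0.1511, 0.1624]
tool_rot: [3.142, -0.0, 1.571]
force: [1.0, 0.9, -1.4]
grip_width: 0.0542
finger_force: 42.7
clock: 25.05
position: [0.5389, -0.3131, 0.1623]
tool_rot: [-3.141, 0.001, 1.567]
force: [0.1, 0.2, -0.7]
grip_width: 0.0541
finger_force: 42.7
[ 0.5394182  -0.31072969  0.16207495] [-3.14110933e+00  3.12572117e-04  1.56840630e+00]
314.46129707085356 343.4296480593989
[(array([ 538.8, -307. ]), np.float64(2.42), array([ 538.9, -306.9,   29.5])), (array([ 538.8, -310.4]), np.float64(0.42), array([ 538.8, -311.1,   26.9])), (array([ 538.8, -304. ]), np.float64(2.51), array([ 539. , -299.1,   23.3])), (array([ 538.8, -307.2]), np.float64(2.6), array([ 538.9, -307. ,   29.8])), (array([ 538.8, -310.7]), np.float64(0.25), array([ 538.8, -311.2,   27.1])), (array([ 538.8, -303.8]), np.float64(2.44), array([ 539. , -299.4,   23.8]))]
```

View pics/e60.png

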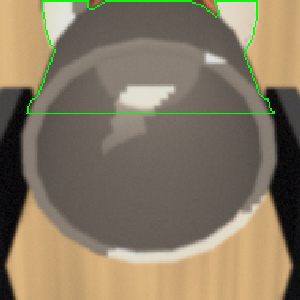

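The crop shows the cup held upright, with the clean rim outline at the bottom. The cup axis is within 0.6 mm of the TCP. Next I'll lower it into the holder.

```bash

python3 -m crank '{"travel":[[0,-2,0],[0,-3.7,0],[0,-3.7,-3],[0,-3.7,-6],[0,-3.7,-9]],"turn":[[0,0,0],[0,0,0],[0,0,0],[0,0,0],[0,0,0]],"gripper":[0.5,0.5,0.5,0.5,0.5]}' 40
python3 -m crank '{"travel":[[0,0,0],[0,0,0],[0,0,-0.5],[0,0,-1],[0,0,-1.5]],"turn":[[0,0,0],[0,0,0],[0,0,0],[0,0,0],[0,0,0]],"gripper":[0.5,0.5,0.5,0.5,0.5]}' 40
python3 -m crank '{"travel":[[0,0,-0.5],[0,0,-1],[0,0,-1.5],[0,0,-2],[0,0,-2.5]],"turn":[[0,0,0],[0,0,0],[0,0,0],[0,0,0],[0,0,0]],"gripper":[0.5,0.5,0.5,0.5,0.5]}' 40
```

```text
clock: 25.65
position: [0.5404, -0.3458, 0.0713]
tool_rot: [3.141, -0.0, 1.571]
force: [0.9, 0.2, -1.2]
grip_width: 0.0541
finger_force: 42.7
clock: 26.15
position: [0.5404, -0.3465, 0.0577]
tool_rot: [3.141, 0.0, 1.571]
force: [0.9, 0.0, -0.7]
grip_width: 0.0539
finger_force: 42.9
clock: 26.65
position: [0.54, -0.3464, 0.0317]
tool_rot: [-3.141, -0.0, 1.571]
force: [0.4, 0.3, -0.8]
grip_width: 0.0543
finger_force: 42.9
```

Going in freely. Last 5–6 mm now.

```bash

python3 -m crank '{"travel":[[0,0,-0.1],[0,0,-0.3],[0,0,-0.45],[0,0,-0.55],[0,0,-0.55]],"turn":[[0,0,0],[0,0,0],[0,0,0],[0,0,0],[0,0,0]],"gripper":[0.5,0.5,0.5,0.5,0.5]}' 40
python3 -m crank '{"travel":[[0,0,0],[0,0,-0.05],[0,0,-0.1],[0,0,-0.1],[0,0,-0.1]],"turn":[[0,0,0],[0,0,0],[0,0,0],[0,0,0],[0,0,0]],"gripper":[0.5,0.5,0.5,0.5,0.5]}' 40
```

```text
clock: 27.15
position: [0.5401, -0.3464, 0.0267]
tool_rot: [-3.142, -0.0, 1.571]
force: [0.8, 0.5, -0.6]
grip_width: 0.0543
finger_force: 42.9
clock: 27.65
position: [0.5401, -0.3464, 0.0257]
tool_rot: [-3.142, -0.0, 1.571]
force: [0.1, -1.1, -1.6]
grip_width: 0.0544
finger_force: 42.9
```

```bash

python3 -m crank '{"travel":[[0,0,-0.05],[0,0,-0.05],[0,0,-0.05],[0,0,-0.05],[0,0,-0.05]],"turn":[[0,0,0],[0,0,0],[0,0,0],[0,0,0],[0,0,0]],"gripper":[0.36,0.34,0.3,0.2,0]}' 40
python3 -m crank '{"travel":[[0,0,0],[0,0,3],[0,0,7],[0,0,11],[0,0,15]],"turn":[[0,0,0],[0,0,0],[0,0,0],[0,0,0],[0,0,0]],"gripper":[0,0,0,0,0]}' 40
python3 - <<'E'
from h import *
for i in range(2): f=bot.grab_frame("wrist");p=bot.observe()["position"]
print(p)
u,v=proj(f,[.54,-.3464,.07]);print(u,v)
print([rim(f,(u,v),.0275,.070,42,1,0,t,"pics/g.png",h) for t in(45,60) for h in(None,(0,1))])
u,v=proj(f,[.54,-.3464,.05]);print([rim(f,(u,v),.033,.050,66,4,t,255,None,h) for t in (136,140) for h in(None,(0,1))])
E
```

```text
clock: 28.15
position: [0.5401, -0.3465, 0.0253]
tool_rot: [3.141, 0.0, 1.571]
force: [-0.1, 0.2, -0.5]
grip_width: 0.0811
finger_force: 0.0
clock: 28.65
position: [0.5398, -0.3464, 0.1768]
tool_rot: [-3.141, 0.0, 1.571]
force: [0.6, 0.0, -0.6]
grip_width: 0.0855
finger_force: 0.0
[ 0.54196746 -0.34795691  0.18057415]
309.03590005476946 223.94970273786157
[(array([ 539.5, -348.5]), np.float64(2.25), array([ 539.3, -347.9,   29.4])), (array([ 538.6, -351.7]), np.float64(2.43), array([ 538.8, -350.5,   28.4])), (array([ 539.6, -348.7]), np.float64(2.24), array([ 539.4, -347.8,   29.9])), (array([ 538.8, -352.5]), np.float64(2.54), array([ 539.1, -350.9,   28.7]))]
[(array([ 540. , -349.1]), np.float64(1.83), array([ 540. , -346.8,   31.3])), (array([ 539.8, -355.3]), np.float64(1.95), array([ 539.9, -349.8,   30.9])), (array([ 539.7, -349.3]), np.float64(1.51), array([ 540.1, -346.7,   31. ])), (array([ 539.5, -354.3]), np.float64(1.59), array([ 539.9, -349.1,   31. ]))]
```

```bash

python3 -m crank '{"travel":[[0,3,2],[0,7,3],[0,11,3],[0,15,3],[0,20,3]],"turn":[[0,0,0],[0,0,0],[0,0,0],[0,0,0],[0,0,0]],"gripper":[0,0,0,0,0]}' 40
python3 -m crank '{"travel":[[0,4,0],[0,8,0],[0,12,0],[0,16,0],[0.4,20,0]],"turn":[[0,0,0],[0,0,0],[0,0,0],[0,0,0],[0,0,0]],"gripper":[0,0,0,0,0]}' 40
python3 -m crank '{"travel":[[0,4,0],[0.4,8,0],[0.8,12,0],[1,16,0],[1,20,0]],"turn":[[0,0,0],[0,0,0],[0,0,0],[0,0,0],[0,0,0]],"gripper":[0,0,0,0,0]}' 40
python3 -m crank '{"travel":[[0,4,0],[0,7.6,0],[0,7.6,-2],[0,7.6,-4],[0,7.6,-4]],"turn":[[0,0,0],[0,0,0],[0,0,0],[0,0,0],[0,0,0]],"gripper":[0,0,0,0,0]}' 40
cat > lid.py <<'E'
from h import *
import sys
def lid(x,y,r,zk,lo,hi,z0=0.):
    for i in range(2): f=bot.grab_frame("wrist");o=bot.observe()
    print(o["position"],o["tool_rot"])
    u,v=proj(f,[x,y,z0+.0075]);print("flange",[rim(f,(u,v),r,z0+.0075,70,4,t,255,None,h) for t in(142,146) for h in(None,(0,1))])
    u,v=proj(f,[x,y,z0+zk]);u,v=int(u),int(v);hsv=cv2.cvtColor(f["pixels"],cv2.COLOR_RGB2HSV)
    w=hsv[v-30:v+30,u-30:u+30];print("knob px",hsv[v,u])
    m=cv2.inRange(w,np.array(lo),np.array(hi));n,l,s,c=cv2.connectedComponentsWithStats(m);k=1+np.argmax(s[1:,4])
    # knob top disc seen foreshortened: centroid of blob, knob middle height
    print("knob",s[k],cast(f,c[k]+[u-30,v-30],z0+zk)[0].round(4))
E
python3 -c "
from lid import *
lid(.554,.3485,.031,.037,(20,120,40),(33,255,255))"
```

```text
clock: 29.25
position: [0.5397, -0.1458, 0.2051]
tool_rot: [3.141, 0.0, 1.569]
force: [1.0, 1.6, -0.1]
grip_width: 0.0856
finger_force: 0.0
clock: 29.75
position: [0.5435, 0.0552, 0.2051]
tool_rot: [-3.141, -0.0, 1.571]
force: [0.6, -0.3, 0.6]
grip_width: 0.0853
finger_force: 0.0
clock: 30.25
position: [0.554, 0.2552, 0.2049]
tool_rot: [-3.142, 0.0, 1.57]
force: [0.7, -1.0, -0.4]
grip_width: 0.0856
finger_force: 0.0
clock: 30.75
position: [0.5527, 0.329, 0.1625]
tool_rot: [-3.138, 0.002, 1.571]
force: [-0.6, 0.1, 0.2]
grip_width: 0.085
finger_force: 0.0
[0.55413732 0.32935739 0.16539597] [-3.14133545e+00  3.27714108e-04  1.57033747e+00]
flange [(array([553.6, 348.4]), np.float64(0.85), array([553.6, 348.4,  30.1])), (array([553.6, 349.4]), np.float64(0.31), array([553.6, 347.9,  29.8])), (array([551.6, 348. ]), np.float64(3.65), array([554.3, 345.7,  26.1])), (array([552.6, 352.5]), np.float64(2.78), array([553.8, 344.8,  25.4]))]
knob px [ 18 167 107]
knob [35 36  2  2  2] [0.5574 0.3443 0.037 ]
```

```bash

python3 -m crank '{"travel":[[0,1.9,0],[0,1.9,-3],[0,1.9,-7],[0,1.9,-11],[0,1.9,-13]],"turn":[[0,0,0],[0,0,0],[0,0,0],[0,0,0],[0,0,0]],"gripper":[0.3,0.5,0.5,0.5,0.5]}' 30
python3 -m crank '{"travel":[[0,0,-1],[0,0,-2],[0,0,-3],[0,0,-3.4],[0,0,-3.4]],"turn":[[0,0,0],[0,0,0],[0,0,0],[0,0,0],[0,0,0]],"gripper":[0.5,0.5,0.5,0.5,0.5]}' 30
python3 -m crank '{"travel":[[0,0,0],[0,0,0],[0,0,0],[0,0,0],[0,0,0]],"turn":[[0,0,0],[0,0,0],[0,0,0],[0,0,0],[0,0,0]],"gripper":[0.6,0.65,0.7,0.74,0.78]}' 30
python3 -m crank '{"travel":[[0,0,0],[0,0,0],[0,0,0],[0,0,0],[0,0,0]],"turn":[[0,0,0],[0,0,0],[0,0,0],[0,0,0],[0,0,0]],"gripper":[0.8,0.82,0.84,0.86,0.9]}' 30
```

```text
clock: 31.35
position: [0.5532, 0.349, 0.033]
tool_rot: [-3.14, 0.001, 1.571]
force: [-0.3, -0.5, -0.2]
grip_width: 0.0423
finger_force: 0.0
clock: 31.85
position: [0.5541, 0.3486, 0.0012]
tool_rot: [-3.142, -0.0, 1.571]
force: [0.6, 0.5, 0.3]
grip_width: 0.043
finger_force: 0.0
clock: 32.35
position: [0.5541, 0.3486, 0.0013]
tool_rot: [3.142, -0.0, 1.571]
force: [-1.0, 0.2, 0.5]
grip_width: 0.0187
finger_force: 0.2
clock: 32.85
position: [0.554, 0.3487, 0.0013]
tool_rot: [3.142, -0.0, 1.571]
force: [-2.9, -0.1, 4.8]
grip_width: 0.0162
finger_force: 29.3
```

```bash

python3 -m crank '{"travel":[[0,0,0.5],[0,0,3],[0,0,7],[0,0,11],[0,0,16]],"turn":[[0,0,0],[0,0,0],[0,0,0],[0,0,0],[0,0,0]],"gripper":[0.9,0.9,0.9,0.9,0.9]}' 50
python3 -m crank '{"travel":[[0,-3,0],[0,-7,0],[0,-11,0],[0,-15,0],[0,-19,0]],"turn":[[0,0,0],[0,0,0],[0,0,0],[0,0,0],[0,0,0]],"gripper":[0.9,0.9,0.9,0.9,0.9]}' 50
python3 -c "
from lid import *
p=bot.observe()['position']
lid(p[0],p[1],.031,.037,(15,100,40),(33,255,255),p[2]-.0013)"
```

```text
clock: 33.35
position: [0.5534, 0.348, 0.1619]
tool_rot: [-3.14, 0.001, 1.571]
force: [1.8, 0.6, -1.0]
grip_width: 0.0155
finger_force: 48.9
clock: 33.85
position: [0.5539, 0.1569, 0.1615]
tool_rot: [3.141, -0.0, 1.571]
force: [1.3, -0.2, -1.5]
grip_width: 0.0157
finger_force: 48.9
[0.55444853 0.15244874 0.16182949] [3.14101137e+00 2.05819133e-03 1.56386675e+00]
flange [(array([553.8, 148.7]), np.float64(1.14), array([554.2, 156.5,  24.9])), (array([553.8, 121.9]), np.float64(2.67), array([553. ,  86.9,  62.1])), (array([554.4, 147.4]), np.float64(2.65), array([554.4, 155.9,  24.8])), (array([553.8, 123.3]), np.float64(4.09), array([ 541.9, -274.5,  423.5]))]
knob px [ 19 169 116]
knob [   8   16   47   44 1808] [0.554  0.1532 0.1972]
```

```bash
python3 - <<'E'
from h import *
f=bot.grab_frame("wrist");p=bot.observe()["position"];z=p[2]-.0013+.0075;print(p)
u,v=proj(f,[p[0],p[1],z]);print([rim(f,(u,v),.031,z,90,4,t,255,None,(0,-1)) for t in(138,142,146)])
E
python3 -m crank '{"travel":[[0,-4,0],[0,-8,0],[0,-12,0],[0,-16,0],[-0.4,-20,0]],"turn":[[0,0,0],[0,0,0],[0,0,0],[0,0,0],[0,0,0]],"gripper":[0.9,0.9,0.9,0.9,0.9]}' 50
python3 -m crank '{"travel":[[-0.2,-4,0],[-0.4,-8,0],[-0.6,-12,0],[-0.8,-16,0],[-1,-20,0]],"turn":[[0,0,0],[0,0,0],[0,0,0],[0,0,0],[0,0,0]],"gripper":[0.9,0.9,0.9,0.9,0.9]}' 50
python3 -m crank '{"travel":[[0,-4,0],[0,-8,0],[0,-10.5,0],[0,-10.5,-3],[0,-10.5,-6]],"turn":[[0,0,0],[0,0,0],[0,0,0],[0,0,0],[0,0,0]],"gripper":[0.9,0.9,0.9,0.9,0.9]}' 50
```

```text
[0.55439802 0.15578634 0.16169199]
[(array([554.1, 152.4]), np.float64(0.21), array([554.1, 153.2,  30.3])), (array([554.1, 151.9]), np.float64(0.28), array([554.1, 153.3,  29.8])), (array([554.8, 151.2]), np.float64(0.54), array([554.6, 154.9,  27.9]))]
clock: 34.5
position: [0.5505, -0.0419, 0.1613]
tool_rot: [3.141, -0.0, 1.572]
force: [0.4, 0.1, -0.3]
grip_width: 0.0154
finger_force: 48.9
clock: 35.0
position: [0.5405, -0.242, 0.1612]
tool_rot: [3.141, -0.0, 1.572]
force: [0.6, 0.5, -0.5]
grip_width: 0.0154
finger_force: 48.9
clock: 35.5
position: [0.541, -0.3467, 0.1008]
tool_rot: [3.14, 0.001, 1.57]
force: [0.8, 0.9, -1.2]
grip_width: 0.0155
finger_force: 48.9
```

```bash

python3 -m crank '{"travel":[[-0.05,0,-1],[-0.05,0,-2],[-0.05,0,-2.6],[-0.05,0,-3.2],[-0.05,0,-3.4]],"turn":[[0,0,0],[0,0,0],[0,0,0],[0,0,0],[0,0,0]],"gripper":[0.9,0.9,0.9,0.9,0.9]}' 50
python3 -m crank '{"travel":[[0,0,0],[0,0,-0.1],[0,0,-0.15],[0,0,-0.15],[0,0,-0.15]],"turn":[[0,0,0],[0,0,0],[0,0,0],[0,0,0],[0,0,0]],"gripper":[0.9,0.9,0.9,0.9,0.9]}' 50
```

```text
clock: 36.0
position: [0.5398, -0.3464, 0.0673]
tool_rot: [3.141, 0.0, 1.571]
force: [0.1, 1.0, -0.6]
grip_width: 0.0153
finger_force: 48.9
clock: 36.5
position: [0.5396, -0.3465, 0.0658]
tool_rot: [3.141, 0.0, 1.571]
force: [0.6, 0.1, -0.5]
grip_width: 0.0159
finger_force: 48.9
```

```bash

python3 -m crank '{"travel":[[0,0,-0.05],[0,0,-0.05],[0,0,-0.05],[0,0,-0.05],[0,0,-0.05]],"turn":[[0,0,0],[0,0,0],[0,0,0],[0,0,0],[0,0,0]],"gripper":[0.78,0.75,0.72,0.65,0.55]}' 50
python3 -m crank '{"travel":[[0,0,0],[0,0,2],[0,0,6],[0,0,10],[0,0,13]],"turn":[[0,0,0],[0,0,0],[0,0,0],[0,0,0],[0,0,0]],"gripper":[0.5,0.4,0.2,0,0]}' 50
python3 -c "
from lid import *
lid(.54,-.3464,.031,.037,(15,100,40),(33,255,255),.064)"
```

```text
clock: 37.0
position: [0.5395, -0.3464, 0.0652]
tool_rot: [-3.142, -0.0, 1.571]
force: [-0.0, -0.4, -0.1]
grip_width: 0.0384
finger_force: 0.0
clock: 37.5
position: [0.5398, -0.3467, 0.1977]
tool_rot: [3.14, 0.001, 1.57]
force: [0.4, 0.3, 0.0]
grip_width: 0.0853
finger_force: 0.0
[ 0.54106094 -0.34762343  0.19952846] [3.13606403e+00 2.87926741e-03 1.57038002e+00]
flange [(array([ 539.7, -344.8]), np.float64(0.8), array([ 539.7, -344.8,   30.9])), (array([ 539.4, -345. ]), np.float64(0.42), array([ 539.5, -346.3,   29.9])), (array([ 538.7, -341.8]), np.float64(3.21), array([ 539.6, -351.8,   24.3])), (array([ 539.4, -344. ]), np.float64(0.8), array([ 539.3, -345. ,   30.2]))]
knob px [ 19 163 127]
knob [ 16  15  26  29 572] [ 0.539  -0.3457  0.101 ]
```

```bash

python3 -m crank '{"travel":[[-3,2.2,0],[-6,4.5,0],[-9,7,0],[-11,8.5,0],[-11,8.5,0]],"turn":[[0,0,0],[0,0,0],[0,0,0],[0,0,0],[0,0,0]],"gripper":[0,0,0,0,0]}' 50
cat > bowl.py <<'E'
from h import *
def bowl(x,y,z):
    for i in range(2): f=bot.grab_frame("wrist");o=bot.observe()
    print(o["position"])
    u,v=proj(f,[x,y,z]);print(u,v,[rim(f,(u,v),.034,z,75,5,0,t,None,h) for t in(126,132,136) for h in(None,(0,1))])
E
python3 -c "
from bowl import *
bowl(.427,-.237,.04)"
```

```text
clock: 38.1
position: [0.4274, -0.2597, 0.1952]
tool_rot: [-3.141, -0.001, 1.571]
force: [-0.0, -0.2, -0.3]
grip_width: 0.0851
finger_force: 0.0
[ 0.42979743 -0.26132629  0.19532866]
310.28051334435077 183.96106033983096 [(array([ 428.9, -243.3]), np.float64(1.18), array([ 428.9, -243.3,   32.8])), (array([ 428.8, -242. ]), np.float64(0.42), array([ 428.9, -243.9,   32.5])), (array([ 428.8, -243.3]), np.float64(0.87), array([ 428.8, -243.3,   33.1])), (array([ 428.9, -242.4]), np.float64(0.34), array([ 428.9, -244. ,   32.7])), (array([ 428.8, -243.2]), np.float64(0.68), array([ 428.8, -243.3,   33.3])), (array([ 428.9, -242.6]), np.float64(0.33), array([ 428.9, -243.9,   33. ]))]
```

```bash

python3 -m crank '{"travel":[[-0.1,1.8,0],[-0.1,1.8,-4],[-0.1,1.8,-8],[-0.1,1.8,-12],[-0.1,1.8,-14]],"turn":[[0,0,0],[0,0,0],[0,0,0],[0,0,0],[0,0,0]],"gripper":[0,0,0,0,0]}' 40
python3 -m crank '{"travel":[[0,0,-2],[0,0,-4],[0,0,-5],[0,0,-5.8],[0,0,-6.3]],"turn":[[0,0,0],[0,0,0],[0,0,0],[0,0,0],[0,0,0]],"gripper":[0,0,0,0,0]}' 40
python3 -m crank '{"travel":[[0,0,0],[0,0,0],[0,0,0],[0,0,0],[0,0,0]],"turn":[[0,0,0],[0,0,0],[0,0,0],[0,0,0],[0,0,0]],"gripper":[0.08,0.12,0.16,0.19,0.22]}' 40
python3 -m crank '{"travel":[[0,0,0],[0,0,0],[0,0,0],[0,0,0],[0,0,0]],"turn":[[0,0,0],[0,0,0],[0,0,0],[0,0,0],[0,0,0]],"gripper":[0.24,0.26,0.3,0.35,0.35]}' 40
```

```text
clock: 38.7
position: [0.4279, -0.2434, 0.0519]
tool_rot: [-3.139, -0.001, 1.571]
force: [0.1, -0.2, 0.9]
grip_width: 0.0852
finger_force: 0.0
clock: 39.2
position: [0.4288, -0.2437, -0.0082]
tool_rot: [-3.142, 0.0, 1.57]
force: [0.9, 0.8, 0.1]
grip_width: 0.0855
finger_force: 0.0
clock: 39.7
position: [0.4291, -0.2436, -0.0069]
tool_rot: [3.14, 0.0, 1.571]
force: [-1.6, 1.7, 18.8]
grip_width: 0.0678
finger_force: 39.5
clock: 40.2
position: [0.4291, -0.2436, -0.0069]
tool_rot: [3.14, 0.0, 1.571]
force: [-1.6, 2.3, 18.3]
grip_width: 0.0675
finger_force: 39.6
```

```bash

python3 -m crank '{"travel":[[0,0,0.5],[0,0,3],[0,0,7],[0,0,11],[0,0,16]],"turn":[[0,0,0],[0,0,0],[0,0,0],[0,0,0],[0,0,0]],"gripper":[0.35,0.35,0.35,0.35,0.35]}' 60
python3 -m crank '{"travel":[[1,2.5,1],[2.5,6,1],[4,9.5,1],[6,13,1],[8,16.5,1]],"turn":[[0,0,0],[0,0,0],[0,0,0],[0,0,0],[0,0,0]],"gripper":[0.35,0.35,0.35,0.35,0.35]}' 60
python3 -m crank '{"travel":[[2,3.7,0],[4,7.5,0],[6,11.5,0],[8,15.5,0],[9.1,18,0]],"turn":[[0,0,0],[0,0,0],[0,0,0],[0,0,0],[0,0,0]],"gripper":[0.35,0.35,0.35,0.35,0.35]}' 60
python3 - <<'E'
from h import *
for i in range(3): f=bot.grab_frame("wrist");p=bot.observe()["position"]
print(p)
u,v=proj(f,[.6,.214,.01]);print(u,v,[rim(f,(u,v),.046,.010,80,3,0,t,None,h) for t in(70,85) for h in(None,(0,1))])
z=p[2]+.0069+.04;u,v=proj(f,[*p[:2],z]);print([rim(f,(u,v),.034,z,100,5,0,132,None,h) for h in(None,(0,1),(0,-1))])
E
```

```text
clock: 40.7
position: [0.4276, -0.243, 0.1533]
tool_rot: [-3.14, -0.001, 1.57]
force: [1.4, 0.4, -1.9]
grip_width: 0.0663
finger_force: 67.7
clock: 41.2
position: [0.5089, -0.0769, 0.1626]
tool_rot: [3.141, -0.0, 1.57]
force: [0.6, -0.1, -0.5]
grip_width: 0.0665
finger_force: 67.8
clock: 41.7
position: [0.6002, 0.1052, 0.1621]
tool_rot: [3.142, -0.001, 1.573]
force: [-0.8, -0.2, -1.8]
grip_width: 0.0664
finger_force: 67.8
[0.59943073 0.10354576 0.16178865]
313.6569449416198 67.65327689833936 [(array([596.3, 189.9]), np.float64(3.89), array([ 523.3, -472.3,  706.8])), (array([616.9, 270.2]), np.float64(2.14), array([ 20760.6, 259413.3, 259968.3])), (array([598.7, 212.2]), np.float64(1.9), array([598.6, 212.7,  44.1])), (array([598.6, 215.1]), np.float64(0.52), array([598.6, 212.7,  44.1]))]
[(array([598.5, 101.8]), np.float64(4.36), array([599. , 102.5,  36.4])), (array([595.8,  97.5]), np.float64(4.68), array([595.7,  94.1,  31.2])), (array([599.2, 106.5]), np.float64(1.07), array([599.2, 107.1,  33.4]))]
```

```bash

python3 -m crank '{"travel":[[0,3,0],[0,6,0],[0,9,0],[0,10.9,-2],[0,10.9,-6]],"turn":[[0,0,0],[0,0,0],[0,0,0],[0,0,0],[0,0,0]],"gripper":[0.35,0.35,0.35,0.35,0.35]}' 60
python3 -m crank '{"travel":[[0,0,-3],[0,0,-6],[0,0,-8],[0,0,-9],[0,0,-9.6]],"turn":[[0,0,0],[0,0,0],[0,0,0],[0,0,0],[0,0,0]],"gripper":[0.35,0.35,0.35,0.35,0.35]}' 60
python3 -m crank '{"travel":[[0,0,-0.05],[0,0,-0.1],[0,0,-0.15],[0,0,-0.2],[0,0,-0.2]],"turn":[[0,0,0],[0,0,0],[0,0,0],[0,0,0],[0,0,0]],"gripper":[0.35,0.35,0.35,0.35,0.35]}' 60
```

```text
clock: 42.35
position: [0.6006, 0.2137, 0.1039]
tool_rot: [3.137, -0.003, 1.573]
force: [1.2, -0.2, -1.3]
grip_width: 0.0665
finger_force: 67.8
clock: 42.85
position: [0.5995, 0.2097, 0.0059]
tool_rot: [-3.141, 0.001, 1.57]
force: [0.2, -0.0, -1.8]
grip_width: 0.0662
finger_force: 67.8
clock: 43.35
position: [0.5997, 0.2107, 0.0045]
tool_rot: [3.141, -0.0, 1.571]
force: [-0.3, -0.3, -1.6]
grip_width: 0.0666
finger_force: 67.8
```

```bash

python3 -m crank '{"travel":[[0,0.2,0],[0,0.2,-0.05],[0,0.2,-0.1],[0,0.2,-0.15],[0,0.2,-0.15]],"turn":[[0,0,0],[0,0,0],[0,0,0],[0,0,0],[0,0,0]],"gripper":[0.35,0.35,0.35,0.35,0.35]}' 60
python3 -m crank '{"travel":[[0,0,0],[0,0,0],[0,0,0],[0,0,0],[0,0,0]],"turn":[[0,0,0],[0,0,0],[0,0,0],[0,0,0],[0,0,0]],"gripper":[0.2,0.18,0.14,0.07,0]}' 60
python3 -m crank '{"travel":[[0,0,1],[0,0,4],[0,0,8],[0,0,12],[0,0,17]],"turn":[[0,0,0],[0,0,0],[0,0,0],[0,0,0],[0,0,0]],"gripper":[0,0,0,0,0]}' 60
python3 - <<'E'
from bowl import *
bowl(.6,.2125,.05)
f=bot.grab_frame("wrist");u,v=proj(f,[.6,.2125,.01]);print([rim(f,(u,v),.046,.010,80,3,0,t,None,h) for t in(80,95) for h in(None,(0,1))])
E
```

```text
clock: 43.85
position: [0.5996, 0.2131, 0.0036]
tool_rot: [3.141, -0.001, 1.571]
force: [-5.2, 1.5, 14.3]
grip_width: 0.0662
finger_force: 69.5
clock: 44.35
position: [0.5995, 0.2125, 0.0026]
tool_rot: [-3.142, 0.0, 1.571]
force: [0.6, -1.2, 0.1]
grip_width: 0.0857
finger_force: 0.0
clock: 44.85
position: [0.5988, 0.2122, 0.1742]
tool_rot: [-3.14, 0.001, 1.571]
force: [0.4, 0.1, -0.3]
grip_width: 0.0854
finger_force: 0.0
[0.60241554 0.2131998  0.17995497]
308.28367602652116 221.50334336705296 [(array([599.3, 213.9]), np.float64(0.41), array([599.3, 213.8,  33.6])), (array([599.3, 214.2]), np.float64(0.23), array([599.3, 213.6,  33.6])), (array([599.2, 214. ]), np.float64(0.4), array([599.2, 214. ,  34.1])), (array([599.3, 213.7]), np.float64(0.25), array([599.3, 213.6,  33.9])), (array([599.1, 214.3]), np.float64(0.59), array([599.1, 214.4,  34.5])), (array([599.3, 213.5]), np.float64(0.19), array([599.3, 213.7,  34.1]))]
[(array([597.4, 213.6]), np.float64(1.41), array([598.1, 214.6,  44.1])), (array([598.2, 217.2]), np.float64(2.87), array([598.7, 206.8,  38.8])), (array([596.9, 214.4]), np.float64(1.55), array([596.7, 214.4,  46.3])), (array([598.2, 214.2]), np.float64(1.17), array([598.5, 212.7,  44.7]))]
```

```bash

python3 -m crank '{"travel":[[0.5,-4,0],[1,-8,0],[1.5,-12,0],[2,-16,0],[2.5,-20,0]],"turn":[[0,0,0],[0,0,0],[0,0,0],[0,0,0],[0,0,0]],"gripper":[0,0,0,0,0]}' 30
python3 -m crank '{"travel":[[0.5,-4,0],[1,-8,0],[1.6,-11.2,-1],[1.6,-11.2,-1],[1.6,-11.2,-1]],"turn":[[0,0,0],[0,0,0],[0,0,0],[0,0,0],[0,0,0]],"gripper":[0,0,0,0,0]}' 30
python3 -c "
from lid import *
lid(.6405,-.084,.038,.035,(90,60,30),(130,255,255))"
```

```text
clock: 45.5
position: [0.6241, 0.011, 0.1724]
tool_rot: [-3.141, 0.0, 1.571]
force: [0.4, 1.3, 0.8]
grip_width: 0.0855
finger_force: 0.0
clock: 46.0
position: [0.64, -0.1, 0.162]
tool_rot: [-3.14, -0.0, 1.569]
force: [-0.5, 0.9, -0.1]
grip_width: 0.0856
finger_force: 0.0
[ 0.64043606 -0.09827848  0.16254278] [-3.14111078e+00 -5.71777865e-04  1.57174392e+00]
flange [(array([640.7, -85.8]), np.float64(0.58), array([640.7, -85.7,  37.4])), (array([640.6, -85.1]), np.float64(0.28), array([640.7, -86.1,  37.2])), (array([640.1, -86.5]), np.float64(5.77), array([642.3, -91.5,  31.2])), (array([640.3, -83.3]), np.float64(1.43), array([640. , -97.4,  26.4]))]
knob px [104 119 126]
knob [ 20  20  22  24 401] [ 0.6405 -0.0849  0.035 ]
```

```bash

python3 -m crank '{"travel":[[0,1.3,0],[0,1.3,-3],[0,1.3,-7],[0,1.3,-11],[0,1.3,-13]],"turn":[[0,0,0],[0,0,0],[0,0,0],[0,0,0],[0,0,0]],"gripper":[0.3,0.5,0.5,0.5,0.5]}' 30
python3 -m crank '{"travel":[[0,0,-1],[0,0,-2],[0,0,-3],[0,0,-3.3],[0,0,-3.3]],"turn":[[0,0,0],[0,0,0],[0,0,0],[0,0,0],[0,0,0]],"gripper":[0.5,0.5,0.5,0.5,0.5]}' 30
python3 -m crank '{"travel":[[0,0,0],[0,0,0],[0,0,0],[0,0,0],[0,0,0]],"turn":[[0,0,0],[0,0,0],[0,0,0],[0,0,0],[0,0,0]],"gripper":[0.6,0.65,0.7,0.74,0.78]}' 30
python3 -m crank '{"travel":[[0,0,0],[0,0,0],[0,0,0],[0,0,0],[0,0,0]],"turn":[[0,0,0],[0,0,0],[0,0,0],[0,0,0],[0,0,0]],"gripper":[0.8,0.82,0.84,0.86,0.9]}' 30
python3 -m crank '{"travel":[[0,0,0.5],[0,0,3],[0,0,7],[0,0,11],[0,0,16]],"turn":[[0,0,0],[0,0,0],[0,0,0],[0,0,0],[0,0,0]],"gripper":[0.9,0.9,0.9,0.9,0.9]}' 50
```

```text
clock: 46.6
position: [0.6391, -0.0838, 0.0297]
tool_rot: [-3.138, -0.001, 1.573]
force: [0.1, -0.1, 0.8]
grip_width: 0.0424
finger_force: 0.0
clock: 47.1
position: [0.6407, -0.0863, -0.0002]
tool_rot: [3.141, -0.0, 1.571]
force: [0.1, -0.1, 0.9]
grip_width: 0.0428
finger_force: 0.0
clock: 47.6
position: [0.6406, -0.0864, -0.0002]
tool_rot: [3.141, 0.0, 1.571]
force: [0.6, 0.1, -0.1]
grip_width: 0.019
finger_force: 0.0
clock: 48.1
position: [0.6407, -0.0864, -0.0001]
tool_rot: [3.141, -0.0, 1.571]
force: [-1.2, 0.4, 5.3]
grip_width: 0.0163
finger_force: 29.3
clock: 48.6
position: [0.6396, -0.0863, 0.1604]
tool_rot: [-3.139, -0.0, 1.571]
force: [1.3, 0.0, -0.5]
grip_width: 0.0157
finger_force: 48.9
```

```bash

python3 -m crank '{"travel":[[-0.3,2.5,0],[-0.8,6,0],[-1.4,10,0],[-2,14,0],[-2.6,18,0]],"turn":[[0,0,0],[0,0,0],[0,0,0],[0,0,0],[0,0,0]],"gripper":[0.9,0.9,0.9,0.9,0.9]}' 50
python3 -m crank '{"travel":[[-0.5,4,0],[-1,8,0],[-1.5,11,0],[-1.5,11.9,0],[-1.5,11.9,-2]],"turn":[[0,0,0],[0,0,0],[0,0,0],[0,0,0],[0,0,0]],"gripper":[0.9,0.9,0.9,0.9,0.9]}' 50
python3 -m crank '{"travel":[[0,0,-3],[0,0,-5.5],[0,0,-7.5],[0,0,-8.5],[0,0,-9]],"turn":[[0,0,0],[0,0,0],[0,0,0],[0,0,0],[0,0,0]],"gripper":[0.9,0.9,0.9,0.9,0.9]}' 50
python3 -m crank '{"travel":[[0,0,-0.1],[0,0,-0.2],[0,0,-0.3],[0,0,-0.4],[0,0,-0.4]],"turn":[[0,0,0],[0,0,0],[0,0,0],[0,0,0],[0,0,0]],"gripper":[0.9,0.9,0.9,0.9,0.9]}' 50
```

```text
clock: 49.1
position: [0.614, 0.095, 0.1599]
tool_rot: [3.142, -0.0, 1.57]
force: [1.0, 0.4, -0.4]
grip_width: 0.0153
finger_force: 49.0
clock: 49.6
position: [0.6004, 0.2149, 0.1414]
tool_rot: [3.138, -0.002, 1.573]
force: [1.2, 0.6, -1.2]
grip_width: 0.0155
finger_force: 49.0
clock: 50.1
position: [0.5994, 0.212, 0.0491]
tool_rot: [-3.141, 0.001, 1.57]
force: [0.3, 0.1, -1.2]
grip_width: 0.0158
finger_force: 48.9
clock: 50.6
position: [0.5996, 0.2127, 0.0459]
tool_rot: [3.141, -0.0, 1.571]
force: [0.8, 0.2, -1.2]
grip_width: 0.0159
finger_force: 49.0
```

Plug inside the mouth without contact. I'll lower the last 1.5 mm, release, retreat and check everything.

```bash

python3 -m crank '{"travel":[[0,0,-0.05],[0,0,-0.1],[0,0,-0.15],[0,0,-0.15],[0,0,-0.15]],"turn":[[0,0,0],[0,0,0],[0,0,0],[0,0,0],[0,0,0]],"gripper":[0.9,0.9,0.9,0.9,0.9]}' 50
python3 -m crank '{"travel":[[0,0,0],[0,0,0],[0,0,0],[0,0,0],[0,0,0]],"turn":[[0,0,0],[0,0,0],[0,0,0],[0,0,0],[0,0,0]],"gripper":[0.78,0.75,0.72,0.65,0.55]}' 50
python3 -m crank '{"travel":[[0,0,0],[0,0,2],[0,0,6],[0,0,10],[0,0,15]],"turn":[[0,0,0],[0,0,0],[0,0,0],[0,0,0],[0,0,0]],"gripper":[0.5,0.4,0.2,0,0]}' 50
python3 - <<'E'
from lid import *
lid(.599,.2138,.038,.035,(90,60,30),(130,255,255),.044)
S=bot.grab_frame("scene")
for n,uv,r,z,h,c,lo,hi in(("jar",(243,180),.029,.055,14,4,160,255),("cuplid",proj(S,[.54,-.3464,.0715]),.031,.0715,22,4,145,255)):
    print(n,rim(S,uv,r,z,h,c,lo,hi,None,(0,1)))
hsv=cv2.cvtColor(S["pixels"],cv2.COLOR_RGB2HSV)
for n,p in(("cup knob",[.5398,-.346,.104]),("bowl knob",[.5993,.2135,.082])):
    print(n,proj(S,p).round(),hsv[tuple(proj(S,p).round().astype(int)[::-1])])
E
```

```text
clock: 51.1
position: [0.5996, 0.2126, 0.0442]
tool_rot: [-3.142, 0.0, 1.571]
force: [-0.1, -0.8, -0.7]
grip_width: 0.0156
finger_force: 49.0
clock: 51.6
position: [0.5996, 0.2126, 0.0442]
tool_rot: [3.142, -0.0, 1.571]
force: [-0.3, 0.2, -0.6]
grip_width: 0.0384
finger_force: 0.0
clock: 52.1
position: [0.5988, 0.2123, 0.1948]
tool_rot: [-3.14, 0.001, 1.571]
force: [0.2, -0.4, 0.3]
grip_width: 0.0856
finger_force: 0.0
[0.60232759 0.21320571 0.20070928] [ 3.13341297 -0.00373614  1.57018494]
flange [(array([599.9, 213.7]), np.float64(0.46), array([599.9, 213.7,  37.8])), (array([599.5, 214. ]), np.float64(0.21), array([599.5, 213.4,  37.5])), (array([598.9, 214.7]), np.float64(1.09), array([600.9, 209.1,  33. ])), (array([599.4, 214.9]), np.float64(0.55), array([599.4, 214.1,  37.3]))]
knob px [103 118 121]
knob [ 20  19  22  23 405] [0.5992 0.2142 0.079 ]
jar (array([ 617.7, -227.6]), np.float64(3.15), array([ 621.4, -218.8,   21.8]))
cuplid (array([ 537.8, -349.6]), np.float64(0.92), array([ 539.5, -347.1,   28.5]))
cup knob [246. 120.] [ 21 174 171]
bowl knob [349. 308.] [102 131 119]
```

Both knobs appear where a fully closed stack would put them, and both flanges are centred. Handing in.

```bash

python3 -m crank '{"travel":[[0,0,0],[0,0,0],[0,0,0],[0,0,0],[0,0,0]],"turn":[[0,0,0],[0,0,0],[0,0,0],[0,0,0],[0,0,0]],"gripper":[0,0,0,0,0]}'
python3 -c "
from workcell import bot
print(bot.job_done())"
```

```text
clock: 52.75
position: [0.5994, 0.2125, 0.1938]
tool_rot: [-3.141, 0.0, 1.571]
force: [0.5, 0.1, 0.2]
grip_width: 0.0854
finger_force: 0.0
the job is handed in; nothing more can be done
None
```

I built both stacks (holder, cup and brass-knobbed lid on the saucer; bowl and blue-knobbed lid on the coaster) and handed the job in at about 53 s: final images show both lids centred at closed height, the first grasp caught the holder's wall and shifted it about 3 cm before a clean regrasp, and no verdict came back.

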